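Rack the flat files and bar them in

ROBOT

A 7-joint arm with a two-finger parallel gripper is mounted at the origin on the work surface. World frame = base frame: x ahead of the robot, y to its left, z up, the work surface at z = 0. Lengths are in mm, angles in rad, forces in N, time in s.
With the tool pointing down it reaches from about 400 to 875 mm from the base axis. Payload 4.4 kg.
Tool frame: the origin (TCP) lies at the very end of the fingers, on their centre line; the grasp point (between the pads) lies 19 mm behind it; z points along the fingers, y is the direction in which the jaws open and shut (so a half turn about z gives the same grasp; the last joint's range is limited). The gripper opens to 85 mm and grips with 20 to 120 N. Pads are 22 mm wide; open, the fingers measure 114 mm over their backs; the gripper's body (76 mm by 85 mm) begins 54 mm behind the grasp point. The pads swing forward as they close: fully open they stand 13 mm farther back than shut.
Start: joints at [1.257, 0.628, 0.038, 1.517, -0.027, 0.996, -0.02], TCP at [159.454, -630.153, 231.313] pointing down, gripper open.
Joint ranges: [-3.06, 3.06], [-0.37, 2.12], [-1.25, 1.32], [0.18, 2.47], [-1.1, 4.24], [0.23, 1.98], [-2.94, 2.94]. Speed limits (rad/s): [2.57, 2.57, 3.14, 3.14, 3.14, 3.14, 3.14].

INTERFACE

Orientations are given as [roll, pitch, yaw] about the fixed x, y, z axes, in that order (R = Rz(yaw) Ry(pitch) Rx(roll)).
In Python, from cell import read_state, get_image, finish_job gives the robot as it stands.
- The arm moves only by the tool carry_out, never from a script. Its argument "series" is a list that holds one entry, the list of rows, each a list of 7 numbers: the shift along the tool's x, y, z in cm, then the turn, a rotation vector about the tool's x, y, z in rad, then the finger opening in cm, from 0 to 8.54. In form: [[[x, y, z, wx, wy, wz, grip], ...]]. A call has 1 to 5 rows; each row is the pose to reach, as a shift and turn from the pose commanded when the call began, along the tool's axes at that moment; what a row does not reach only later rows make up. A row lasts 1/12 s, in which the tool goes at most 41.7 mm and 7.16 degrees, less where a joint would pass 70% of its speed; a pose out of reach is approached as far as the arm can. A call with a gripper value outside its range is refused whole. The fingers move at their own pace and stop on an object; the grip force is fixed at half the most. Time passes only in rows, so rows that repeat a pose let the fingers close. It gives the time, the measured TCP pose, the force and the opening at its end, in the units of the state.
- read_state(): the state, without advancing time (a new reading comes with each control period).
- get_image(name): name is "scene" or "side" or "wrist"; returns a dict with "img" (420x560x3 uint8, blue, green, red), "z_map" (420x560 float32, mm along the optical axis (not along the pixel's ray), 0 where there is no reading), "mtx" (3x3 intrinsics, pixels), "T" (4x4, takes a point from camera to world coordinates); the wrist camera has in their place "T_tool_cam" (4x4, takes a point from camera to tool coordinates, whose origin is the TCP and whose axes are the flange's). Camera axes: x right, y down, z forward; pixel columns grow to the right and rows downward; lengths in mm; the calibration is good to about 2 mm. A picture is of the moment at which its call begins: read the wrist's pose just before it.
- finish_job(): hands the job in, once; it reports no verdict.
The state is a dict: "clock": time; "qpos": joint angles; "qd": joint speeds; "tau": joint torques, N m; "eef_pos": TCP position; "tool_rot": TCP orientation; "force": force on the tool from outside, world axes, zero at the start; "torque": the same for the moment, N m; "width": finger opening in mm.
Only numpy, scipy, OpenCV 4.12 (cv2) and the standard library are available. Lean on these libraries where they do the work, as an engineer would, in place of code of your own. Each camera call takes 0.05 s, during which the arm holds its last target.

TASK

Put the flat files away: lift the keeper bar off the file rack and set it down on the bench clear of the rack, then slide every file lying on the bench, butt up and blade first, fully home into a slot of its own width (wide blades in wide slots, narrow blades in narrow slots). When all are in, lay the keeper bar back across the rack, grip upward, centred and down in both notched posts. Leave the jar, the cone and the compound block where they are.

Things in the scene. Friction and masses are not known exactly. Their poses are not given: they have to be found in the camera images.
- rack: wooden file rack fixed to the bench, base 200 x 330 x 8 mm. Origin at bench level below the middle of the slot block's front edge; +x runs into the slots (away from the robot). The block spans x 0..100, y -125..125 mm; 4 level slots side by side along x: floor at z 40, 8 mm high, back stop at x = 85. A rail at x = -80 (12 wide, top z 26 mm) lies under the handles
- bar: brass keeper bar 14 x 350 x 12 mm, long along its own y, with a wooden grip block 16 (x) x 50 (y) x 16 (z) mm on top of its middle (28 mm high in all); origin at the middle of the underside. At the start it lies across the rack's two posts
- jar: bystander: glass jar, 56 mm across, 65 mm high; origin under its centre
- mandrel: bystander: upright steel cone on a round foot 60 mm across, 120 mm high; origin under its centre
- compound_block: bystander: block of polishing compound 50 x 80 x 30 mm; origin under its centre
- slot0 (a point): wide slot: middle of its floor at the front edge (rack frame x 0, y 78, z 40 mm); 35 mm wide, 8 mm high, 85 mm deep, sides flared at the mouth, sloped sill. From x = 20 mm lips 6 mm wide on both sides (block top z 53, turned-up front edges to z 61) overhang it, with an open gap between them: a blade enters only from the front
- slot1 (a point): narrow slot: middle of its floor at the front edge (rack frame x 0, y 26, z 40 mm); 23 mm wide, 8 mm high, 85 mm deep, sides flared at the mouth, sloped sill. From x = 20 mm lips 6 mm wide on both sides (block top z 53, turned-up front edges to z 61) overhang it, with an open gap between them: a blade enters only from the front
- slot2 (a point): wide slot: middle of its floor at the front edge (rack frame x 0, y -26, z 40 mm); 35 mm wide, 8 mm high, 85 mm deep, sides flared at the mouth, sloped sill. From x = 20 mm lips 6 mm wide on both sides (block top z 53, turned-up front edges to z 61) overhang it, with an open gap between them: a blade enters only from the front
- slot3 (a point): narrow slot: middle of its floor at the front edge (rack frame x 0, y -78, z 40 mm); 23 mm wide, 8 mm high, 85 mm deep, sides flared at the mouth, sloped sill. From x = 20 mm lips 6 mm wide on both sides (block top z 53, turned-up front edges to z 61) overhang it, with an open gap between them: a blade enters only from the front
- notch0 (a point): middle of the floor of the bar notch on a post (44 x 16 mm) of the rack (rack frame x -80, y 150, z 60 mm); the notch runs through along y, about 18 mm wide at its floor and 27 at the top, cheeks up to z 76 mm
- notch1 (a point): middle of the floor of the bar notch on a post (44 x 16 mm) of the rack (rack frame x -80, y -150, z 60 mm); the notch runs through along y, about 18 mm wide at its floor and 27 at the top, cheeks up to z 76 mm
- file_wide_a: flat file with a wide blade (may be absent): wooden handle 100 long (x -75..25 mm) x 20 wide x 24 mm high with a raised butt (x -75..-63, top at z 40 mm), steel blade 100 long (x 25..125) x 30 wide x 4 mm thick, its middle at z 12 mm. Origin on the underside of the handle near the balance point, +x to the tip, z up. 0.13 kg
- tip_wide_a (a point): middle of the front end of that file's blade (125 mm ahead of and 12 mm above the origin of file_wide_a)
- file_wide_b: flat file with a wide blade (may be absent): wooden handle 100 long (x -75..25 mm) x 20 wide x 24 mm high with a raised butt (x -75..-63, top at z 40 mm), steel blade 100 long (x 25..125) x 30 wide x 4 mm thick, its middle at z 12 mm. Origin on the underside of the handle near the balance point, +x to the tip, z up. 0.13 kg
- tip_wide_b (a point): middle of the front end of that file's blade (125 mm ahead of and 12 mm above the origin of file_wide_b)
- file_narrow_a: flat file with a narrow blade (may be absent): wooden handle 100 long (x -75..25 mm) x 20 wide x 24 mm high with a raised butt (x -75..-63, top at z 40 mm), steel blade 100 long (x 25..125) x 18 wide x 4 mm thick, its middle at z 12 mm. Origin on the underside of the handle near the balance point, +x to the tip, z up. 0.13 kg
- tip_narrow_a (a point): middle of the front end of that file's blade (125 mm ahead of and 12 mm above the origin of file_narrow_a)
- file_narrow_b: flat file with a narrow blade (may be absent): wooden handle 100 long (x -75..25 mm) x 20 wide x 24 mm high with a raised butt (x -75..-63, top at z 40 mm), steel blade 100 long (x 25..125) x 18 wide x 4 mm thick, its middle at z 12 mm. Origin on the underside of the handle near the balance point, +x to the tip, z up. 0.13 kg
- tip_narrow_b (a point): middle of the front end of that file's blade (125 mm ahead of and 12 mm above the origin of file_narrow_b)
There are look-alikes about, which are no part of the job. Leave any blue, purple or turquoise look-alike of the file_narrow_a alone.

How it is judged (in metres and radians):
On the way, in this order (a step that is already met when the one before it is completed fails the run):
1. the keeper bar lies on the bench, clear of the rack (its middle more than 15 cm from the rack's origin) (height (world z) of bar below 0.012 m and horizontal distance between bar and rack above 0.15 m and contact force between the fingers and bar below 0.1 N), for 0.2 s.
2. every file is home in a slot of its own width, with the bar still off the rack (x of each of tip_wide_a, tip_wide_b, tip_narrow_a, tip_narrow_b in the frame of rack above 0.077 m and z of tip_wide_a in the frame of rack between 0.036 and 0.05 m and (y of tip_wide_a in the frame of rack between 0.069 and 0.087 m or y of tip_wide_a in the frame of rack between -0.035 and -0.017 m) and angle between the x axis of each of file_wide_a, file_wide_b, file_narrow_a, file_narrow_b and the x axis of rack, either way round below 0.15 rad and z of tip_wide_b in the frame of rack between 0.036 and 0.05 m and (y of tip_wide_b in the frame of rack between 0.069 and 0.087 m or y of tip_wide_b in the frame of rack between -0.035 and -0.017 m) and z of tip_narrow_a in the frame of rack between 0.036 and 0.05 m and (y of tip_narrow_a in the frame of rack between 0.017 and 0.035 m or y of tip_narrow_a in the frame of rack between -0.087 and -0.069 m) and z of tip_narrow_b in the frame of rack between 0.036 and 0.05 m and (y of tip_narrow_b in the frame of rack between 0.017 and 0.035 m or y of tip_narrow_b in the frame of rack between -0.087 and -0.069 m) and height (world z) of bar below 0.05 m), for 0.2 s.
At the end, for the whole second after the job is handed in: every file present is in a slot of its own width with its tip within 8 mm of the stop; the bar lies in both notches (middle within 15 mm of centre along its length, square to the slots within 0.06 rad, grip up); all at rest (x of each of tip_wide_a, tip_wide_b, tip_narrow_a, tip_narrow_b in the frame of rack above 0.077 m and z of tip_wide_a in the frame of rack between 0.036 and 0.05 m and (y of tip_wide_a in the frame of rack between 0.069 and 0.087 m or y of tip_wide_a in the frame of rack between -0.035 and -0.017 m) and angle between the x axis of each of file_wide_a, file_wide_b, file_narrow_a, file_narrow_b and the x axis of rack, either way round below 0.15 rad and z of tip_wide_b in the frame of rack between 0.036 and 0.05 m and (y of tip_wide_b in the frame of rack between 0.069 and 0.087 m or y of tip_wide_b in the frame of rack between -0.035 and -0.017 m) and z of tip_narrow_a in the frame of rack between 0.036 and 0.05 m and (y of tip_narrow_a in the frame of rack between 0.017 and 0.035 m or y of tip_narrow_a in the frame of rack between -0.087 and -0.069 m) and z of tip_narrow_b in the frame of rack between 0.036 and 0.05 m and (y of tip_narrow_b in the frame of rack between 0.017 and 0.035 m or y of tip_narrow_b in the frame of rack between -0.087 and -0.069 m) and x of bar in the frame of rack between -0.089 and -0.071 m and y of bar in the frame of rack between -0.015 and 0.015 m and z of bar in the frame of rack between 0.055 and 0.066 m and angle between the y axis of bar and the y axis of rack, either way round below 0.06 rad and angle between bar's own z axis and vertical below 0.1 rad and linear speed of each of file_wide_a, file_wide_b, file_narrow_a, file_narrow_b, bar below 0.02 m/s); the robot touches nothing.
It fails at once if the jar is moved more than 3 cm or tipped over (distance of jar from where it was at the start of the episode above 0.03 m or angle between jar's own z axis and vertical above 0.5 rad).
It fails at once if the mandrel is moved more than 3 cm or tipped over (distance of mandrel from where it was at the start of the episode above 0.03 m or angle between mandrel's own z axis and vertical above 0.5 rad).
It fails at once if the compound block is moved more than 3 cm or tipped over (distance of compound_block from where it was at the start of the episode above 0.03 m or angle between compound_block's own z axis and vertical above 0.5 rad).
Of file_wide_a, file_wide_b, file_narrow_a, file_narrow_b only 3 to 4 are there at a start; the rules pass over those that are not, and their reading is None.
At some moment in a run one of file_wide_a, file_wide_b, file_narrow_a, file_narrow_b may be knocked a few centimetres aside while the robot is not near it.
It also fails if it takes over 210 s, if anything falls off the work surface, if the arm or the gripper's body presses on something with over 40 N, if the wrist force passes 120 N, or if a joint passes its speed limit or range.

## Working session

There is one attempt and no reset: what is moved stays moved. The work goes in short steps, Python scripts to look and compute and a tool call to move; the robot and the scene stay as the last step left them, time stands still between calls to the robot, and variables do not carry over. Pictures are saved under pics/ and viewed, and the job is handed in when it is done.

Besides the shell and the picture viewer there is one more tool, called after "Emit:" as name(argument=value, ...), one argument or row to a line, values as JSON. carry_out: Moves the arm, as the interface text tells. Its arguments: {"type":"object","properties":{"series":{"type":"array","items":{"type":"array","items":{"type":"array","items":{"type":"number"}}}}},"required":["series"]}

```bash
ls; mkdir -p pics
python3 - <<'E'
from cell import *
import cv2
print(read_state())
for n in ("scene","side","wrist"):
    d=get_image(n); cv2.imwrite(f"pics/{n}0.png",d["img"]); print(n,d["mtx"].round(1).tolist(),(d.get("T") if "T" in d else d["T_tool_cam"]).round(3).tolist())
E
```

```text
pics
{'clock': 0.0, 'qpos': array([ 1.25719075,  0.6293656 ,  0.03842286,  1.51835863, -0.0269596 ,
        0.99630883, -0.02001202]), 'qd': array([-9.95739781e-04,  3.26202271e-04, -1.33203713e-03, -2.49059028e-04,
       -1.74854223e-03, -2.29250296e-06,  1.23295109e-03]), 'tau': array([ 8.19315756e-05, -5.63404012e+01,  1.22606523e+00, -1.93451715e+01,
        1.08570023e-02,  1.04087984e-02, -2.77274481e-06]), 'eef_pos': array([ 159.30406111, -629.53073461,  230.37913383]), 'tool_rot': array([-3.13967038e+00,  4.89875433e-05,  2.47831245e-01]), 'force': array([-0.88069819, -0.01343728,  0.04477042]), 'torque': array([ 0.00091957,  0.01181805, -0.01247976]), 'width': 85.38742244224974}
scene [[464.1, 0.0, 285.9], [0.0, 464.1, 210.2], [0.0, 0.0, 1.0]] [[0.35, 0.724, -0.594, 1308.36], [0.937, -0.26, 0.234, -483.701], [0.015, -0.639, -0.769, 1200.838], [0.0, 0.0, 0.0, 1.0]]
side [[433.1, 0.0, 284.0], [0.0, 433.1, 214.0], [0.0, 0.0, 1.0]] [[-0.951, -0.161, 0.263, 85.333], [-0.308, 0.491, -0.815, 949.85], [0.002, -0.856, -0.516, 768.471], [0.0, 0.0, 0.0, 1.0]]
wrist [[306.3, 0.0, 281.5], [0.0, 306.3, 216.7], [0.0, 0.0, 1.0]] [[-0.0, -0.964, -0.264, 66.34], [1.0, 0.0, -0.001, 1.003], [0.001, -0.264, 0.964, -141.708], [0.0, 0.0, 0.0, 1.0]]
```

View pics/scene0.png

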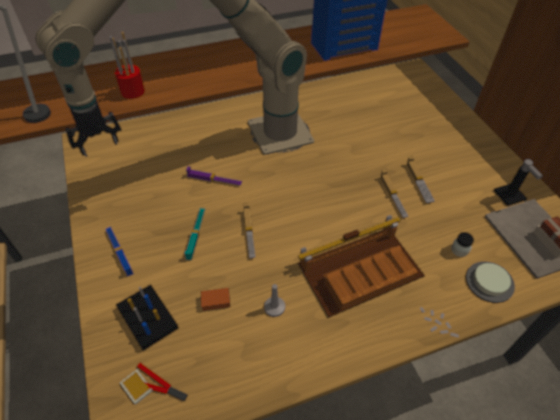

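View pics/side0.png

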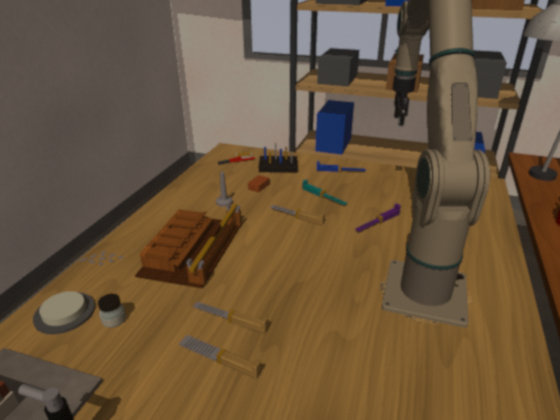

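View pics/wrist0.png

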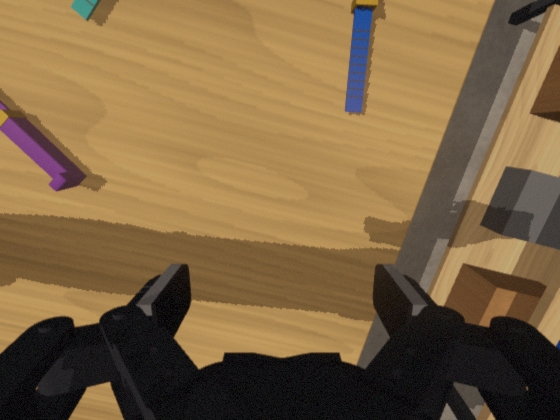

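```bash
cat > h.py <<'E'
import numpy as np, cv2
from cell import *
from scipy.spatial.transform import Rotation as R
def tool_T(s):
    T=np.eye(4); T[:3,:3]=R.from_euler('xyz',s["tool_rot"]).as_matrix(); T[:3,3]=s["eef_pos"]; return T
def cloud(name,s=None):
    if name=="wrist": s=read_state()
    d=get_image(name)
    T=d["T"] if name!="wrist" else tool_T(s)@d["T_tool_cam"]
    z=d["z_map"]; v,u=np.indices(z.shape); K=d["mtx"]
    P=np.stack([(u-K[0,2])/K[0,0]*z,(v-K[1,2])/K[1,1]*z,z],-1)@T[:3,:3].T+T[:3,3]
    return d,P,z>0
def ortho(P,m,img,x0,x1,y0,y1,res=1.0,zmax=200):
    # rows: x descending (far up), cols: y descending (left=+y)
    H=int((x1-x0)/res);W=int((y1-y0)/res)
    o=np.zeros((H,W,3),np.uint8);zz=np.full((H,W),-99.)
    p=P[m];c=img[m]
    k=(p[:,2]<zmax);p=p[k];c=c[k]
    r=((x1-p[:,0])/res).astype(int);q=((y1-p[:,1])/res).astype(int)
    k=(r>=0)&(r<H)&(q>=0)&(q<W);r,q,p,c=r[k],q[k],p[k],c[k]
    i=np.argsort(p[:,2]);o[r[i],q[i]]=c[i];zz[r[i],q[i]]=p[i,2]
    return o,zz
def px(P,d,pts):
    return [P[int(v),int(u)].round(1).tolist() for u,v in pts]
E
python3 - <<'E'
from h import *
d,P,m=cloud("scene")
np.savez("s0.npz",P=P,m=m,img=d["img"])
a=d["img"]
cv2.imwrite("pics/c1.png",cv2.resize(a[150:320,280:480],None,fx=4,fy=4,interpolation=cv2.INTER_CUBIC)[:600,:800])
cv2.imwrite("pics/c2.png",cv2.resize(a[190:330,180:320],None,fx=4,fy=4,interpolation=cv2.INTER_CUBIC))
pts=dict(jar=(464,238),mandfoot=(275,312),block=(215,296),blueb=(118,250),fa=(250,230),fb=(393,195),fc=(420,180),table=(300,220))
for k,v in pts.items(): print(k,px(P,d,[v]))
E
```

```text
jar [[718.2, 335.3, 65.4]]
mandfoot [[729.3, -281.0, 13.7]]
block [[631.6, -426.8, 29.3]]
blueb [[373.5, -663.6, 23.7]]
fa [[434.6, -260.5, 20.5]]
fb [[453.1, 246.9, 15.4]]
fc [[423.1, 371.3, 15.9]]
table [[436.1, -88.8, 0.4]]
```

View pics/c1.png

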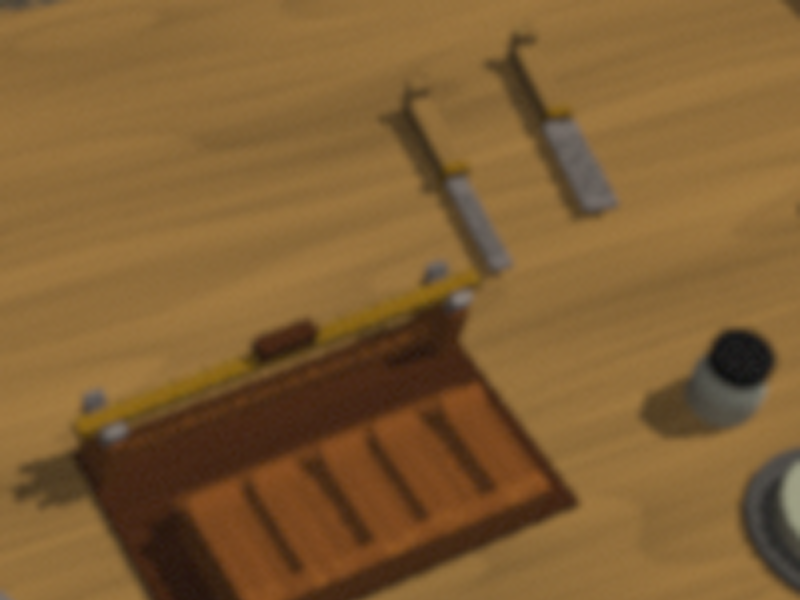

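View pics/c2.png

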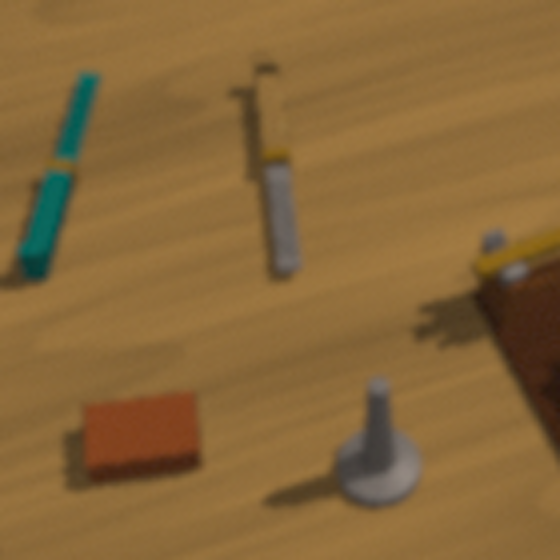

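```bash
cat > meas.py <<'E'
from h import *
def rect(P,m,x,y,z):
    k=m&(P[...,0]>x[0])&(P[...,0]<x[1])&(P[...,1]>y[0])&(P[...,1]<y[1])&(P[...,2]>z[0])&(P[...,2]<z[1])
    p=P[k]; r=cv2.minAreaRect(p[:,:2].astype(np.float32)); return p,r
E
python3 - <<'E'
from meas import *
for n in ("scene","side"):
    d,P,m=cloud(n)
    print(n)
    o,zz=ortho(P,m,d["img"],250,900,-500,480,1.25,150)
    cv2.imwrite(f"pics/o_{n}.png",o)
    for nm,(x,y,z) in dict(rack=((500,900),(-200,270),(3,14)),blk=((500,900),(-200,270),(45,56)),bar=((400,800),(-250,270),(65,95)),
      F1=((340,560),(-310,-200),(5,60)),F2=((330,560),(190,300),(5,60)),F3=((300,540),(310,420),(5,60)),
      jar=((660,780),(280,400),(55,80)),man=((640,800),(-350,-200),(3,16)),blkc=((560,720),(-520,-350),(20,40))).items():
        try:
            p,r=rect(P,m,x,y,z); print(nm,len(p),np.round(r[0],1),np.round(r[1],1),round(r[2],2),p[:,2].min().round(1),p[:,2].max().round(1))
        except Exception as e: print(nm,e)
E
```

```text
scene
rack 3138 [699.7  34.7] [399.4 468.7] 0.09 3.0 14.0
blk 1907 [688.3  16.4] [200.4 316.4] 9.11 45.0 56.0
bar 659 [631.3   7.8] [109.3 349.3] 4.56 65.0 91.8
F1 348 [ 447.2 -260.3] [214.2  98. ] 2.21 5.0 39.5
F2 353 [447.3 241.6] [209.1 100.3] 9.42 5.0 41.9
F3 404 [426.4 352. ] [ 97.  217.1] 82.7 5.2 39.8
jar 194 [717.9 339.2] [47.7 51.6] 86.38 55.4 69.2
man 405 [ 721.1 -275.2] [157.4 148.4] 0.12 3.0 16.0
blkc 486 [ 634.2 -429. ] [80.4 54.1] 81.04 20.7 36.8
side
rack 1830 [700.9  33.2] [376.4 471.4] 3.19 3.0 13.9
blk 1368 [677.2  16. ] [205.7 318.6] 4.39 45.0 56.0
bar 535 [596.7   8.7] [ 43.4 355.3] 4.09 65.2 89.8
F1 299 [ 433.6 -260.2] [ 25.3 193.5] 76.3 5.1 36.9
F2 717 [448.4 253.5] [ 23.5 202.9] 83.94 5.0 38.9
F3 1103 [420.2 371.3] [ 32.1 201.7] 81.29 5.0 39.6
jar 292 [716.2 342.8] [48.8 49.9] 19.93 55.2 67.4
man 105 [ 734.3 -260.3] [120.8  54.5] 12.58 3.2 15.4
blkc 159 [ 629.6 -427. ] [87.5 53.2] 76.8 20.2 35.6
```

View pics/o_scene.png

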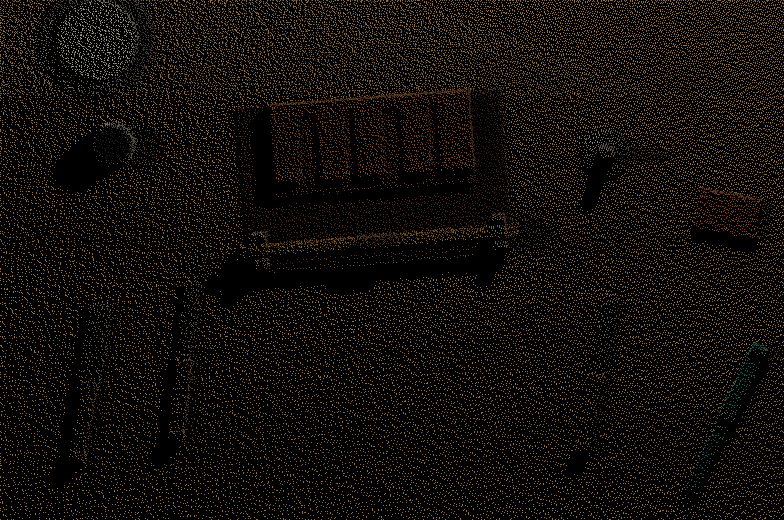

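View pics/o_side.png

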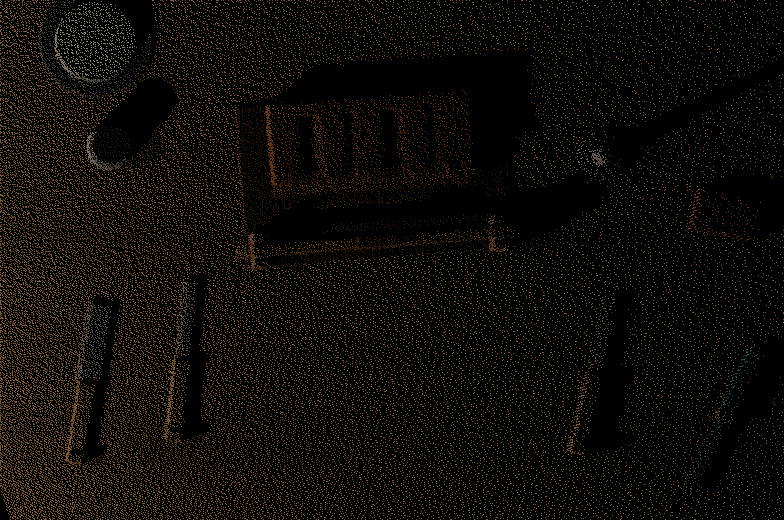

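```bash
cat > to.py <<'E'
import sys
from h import *
def to(x,y,z,yaw,rp=(np.pi,0)):
    s=read_state(); T=tool_T(s)
    Rt=R.from_euler('xyz',[rp[0],rp[1],yaw]).as_matrix()
    d=T[:3,:3].T@(np.array([x,y,z])-T[:3,3])
    w=R.from_matrix(T[:3,:3].T@Rt).as_rotvec()
    print("t",round(s["clock"],2),"at",s["eef_pos"].round(1),s["tool_rot"].round(3),"w",round(s["width"],1),"F",s["force"].round(1))
    print("shift cm",(d/10).round(2).tolist(),"rot",w.round(3).tolist(),"rows",int(np.ceil(max(np.linalg.norm(d)/41.7,np.degrees(np.linalg.norm(w))/7.16))))
if __name__=="__main__": to(*map(float,sys.argv[1:5]))
E
python3 to.py 530 0 340 0.07
```

```text
t 0.3 at [ 159.4 -630.   231. ] [-3.141  0.     0.248] w 85.3 F [-0.3  0.4 -0.3]
shift cm [51.38, -51.99, -10.87] rot [-0.001, 0.0, 0.178] rows 18
```

Emit:
carry_out(
  series=[
    [[14.3,-14.4,-3,0,0,0.05,8.5],[14.3,-14.4,-3,0,0,0.05,8.5],[14.3,-14.4,-3,0,0,0.05,8.5],[14.3,-14.4,-3,0,0,0.05,8.5],[14.3,-14.4,-3,0,0,0.05,8.5]],
  ],
)

```text
clock: 0.72
eef_pos: [263.8, -453.2, 261.6]
tool_rot: [-3.141, -0.001, 0.198]
force: [1.8, 0.8, 0.4]
width: 84.7
```

```bash
python3 to.py 530 0 340 0.07
```

```text
t 0.72 at [ 263.8 -453.2  261.6] [-3.141e+00 -1.000e-03  1.980e-01] w 84.7 F [1.8 0.8 0.4]
shift cm [35.03, -39.19, -7.81] rot [-0.0, -0.0, 0.128] rows 13
```

Emit:
carry_out(
  series=[
    [[14,-14.8,-3,0,0,0.05,8.5],[14,-14.8,-3,0,0,0.05,8.5],[14,-14.8,-3,0,0,0.05,8.5],[14,-14.8,-3,0,0,0.05,8.5],[14,-14.8,-3,0,0,0.05,8.5]],
  ],
)

```text
clock: 1.13
eef_pos: [371.9, -280.7, 291.9]
tool_rot: [3.141, -0.001, 0.148]
force: [0.6, 0.8, 0.4]
width: 85.1
```

```bash
python3 to.py 530 0 340 0.07
python3 - <<'E'
from h import *
d,P,m=cloud("wrist"); cv2.imwrite("pics/w1.png",d["img"]); np.savez("w1.npz",P=P,m=m,img=d["img"])
E
```

```text
t 1.13 at [ 371.9 -280.7  291.9] [ 3.141e+00 -1.000e-03  1.480e-01] w 85.1 F [0.6 0.8 0.4]
shift cm [19.79, -25.42, -4.8] rot [0.0, -0.001, 0.078] rows 8
```

View pics/w1.png

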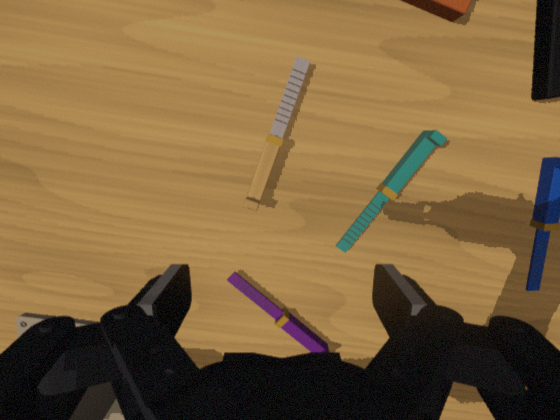

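Emit:
carry_out(
  series=[
    [[13,-16.7,-3.2,0,0,0.05,8.5],[13,-16.7,-3.2,0,0,0.05,8.5],[13,-16.7,-3.2,0,0,0.05,8.5],[13,-16.7,-3.2,0,0,0.05,8.5],[13,-16.7,-3.2,0,0,0.05,8.5]],
  ],
)

```text
clock: 1.6
eef_pos: [472.8, -101.9, 323.0]
tool_rot: [3.141, -0.001, 0.097]
force: [1.3, -0.9, -0.4]
width: 84.8
```

Emit:
carry_out(
  series=[
    [[6.8,-8.7,-1.6,0,0,0.03,8.5],[6.8,-8.7,-1.6,0,0,0.03,8.5],[6.8,-8.7,-1.6,0,0,0.03,8.5],[6.8,-8.7,-1.6,0,0,0.03,8.5]],
  ],
)

```text
clock: 1.93
eef_pos: [534.6, -2.9, 339.2]
tool_rot: [-3.137, -0.004, 0.077]
force: [0.9, 0.3, -0.2]
width: 84.8
```

```bash
python3 to.py 530 0 340 0.07
python3 - <<'E'
from h import *
d,P,m=cloud("wrist"); cv2.imwrite("pics/w2.png",d["img"]); np.savez("w2.npz",P=P,m=m,img=d["img"])
E
```

```text
t 1.93 at [534.6  -2.9 339.2] [-3.137 -0.004  0.077] w 84.8 F [ 0.9  0.3 -0.2]
shift cm [-0.44, -0.32, -0.08] rot [-0.004, -0.004, 0.007] rows 1
```

View pics/w2.png

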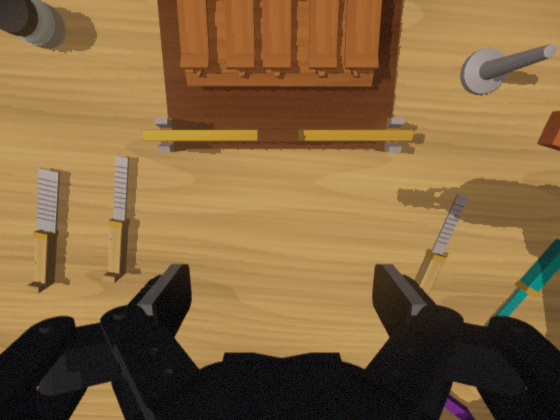

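Run:
```python
import cv2
a=cv2.imread("pics/w2.png")
cv2.imwrite("pics/w2a.png",cv2.resize(a[0:200,130:290],None,fx=4,fy=3,interpolation=cv2.INTER_CUBIC))
cv2.imwrite("pics/w2b.png",cv2.resize(a[0:200,280:440],None,fx=4,fy=3,interpolation=cv2.INTER_CUBIC))
```

```text
(no output)
```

View pics/w2a.png

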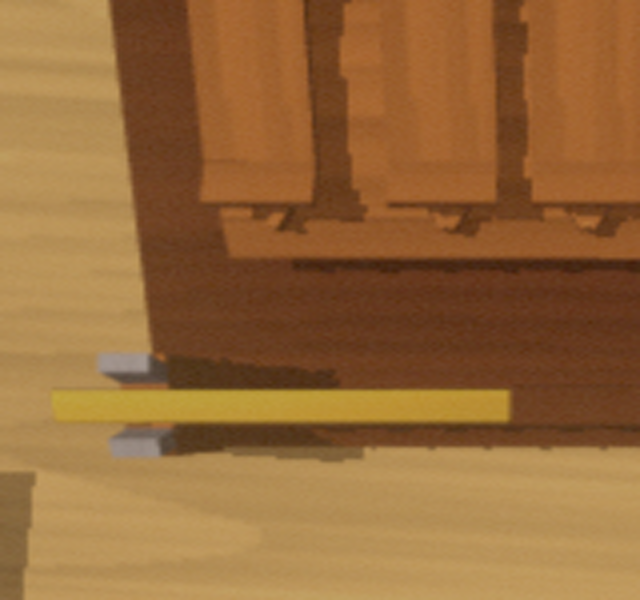

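View pics/w2b.png

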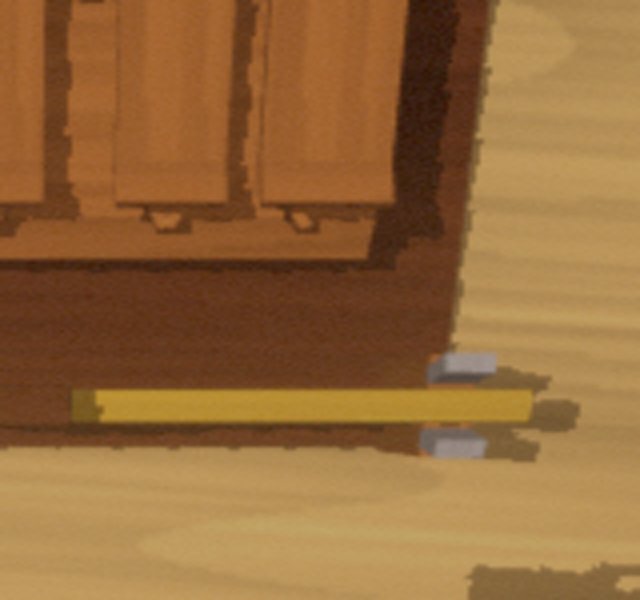

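```bash
cat >> h.py <<'E'
def ray(T,K,u,v,z):
    c=T[:3,3]; r=T[:3,:3]@np.array([(u-K[0,2])/K[0,0],(v-K[1,2])/K[1,1],1]); t=(z-c[2])/r[2]; return (c+t*r)[:2]
E
python3 - <<'E'
from h import *
s=read_state(); d=get_image("wrist"); T=tool_T(s)@d["T_tool_cam"]; K=d["mtx"]; np.savez("w2cam.npz",T=T,K=K)
f=lambda u,v,z: ray(T,K,u,v,z)
L=f(143,135.2,72);Rr=f(413,135.2,72)
print("bar",L,Rr,(L+Rr)/2,np.linalg.norm(L-Rr),"yaw",np.arctan2(-(L-Rr)[0],(L-Rr)[1]))
print("baseL",f(157.5,0,8),f(168.3,113,8)); print("baseR",f(403,0,8),f(393,115,8)); print("front",f(220,149,8),f(370,149,8))
print("lipfront z61",f(180.5,67,61),f(378,67,61))
print("cheek L far out/ near out",f(154.5,121,76),f(157.5,148,76)," R",f(403.5,121,76),f(401.5,148,76))
m=np.load("w2.npz");P=m["P"]
for u,v in [(180,135),(380,135),(278,135),(220,70),(220,82),(160,121),(220,100),(280,20),(300,200),(100,250)]: print((u,v),P[v,u].round(1))
E
```

```text
bar [583.12687257 175.76559152] [ 608.82107462 -171.09812092] [595.9739736   2.3337353] 347.814069622227 yaw 0.07394073998138952
baseL [758.31754516 176.51783512] [614.98928913 165.40804441]
baseR [ 782.30646653 -151.47544697] [ 636.46895875 -162.9179619 ]
front [568.99847788  88.78359758] [ 585.72142855 -136.64338067]
lipfront z61 [669.24621916 129.96534035] [ 687.3899654  -116.62653633]
cheek L far out/ near out [601.77657074 158.74573643] [568.60619629 156.04944577]  R [ 624.9325637  -154.31036331] [ 591.87638401 -157.66826327]
(180, 135) [589.1 133.4  72.1]
(380, 135) [ 609.  -124.2   71.3]
(278, 135) [598.9   6.8  86.5]
(220, 70) [675.8  90.5  38.7]
(220, 82) [661.6  90.9  34.8]
(160, 121) [604.4 157.5  75.2]
(220, 100) [641.1  95.9   7.4]
(280, 20) [736.1  15.1  51.9]
(300, 200) [500.6 -34.5  -1.4]
(100, 250) [389.5 292.2   1. ]
```

```bash
python3 to.py 596 2.3 130 0.074
```

```text
t 2.03 at [531.5  -9.6 338.2] [3.141 0.    0.07 ] w 85.1 F [-0.  -0.6 -0.3]
shift cm [6.52, -0.74, 20.82] rot [0.0, 0.0, -0.004] rows 6
```

Run:
```python
from h import *
d,P,m=cloud("wrist"); s=read_state(); d2,P,m=cloud("wrist"); print(s["eef_pos"],s["tool_rot"],s["qd"].round(3))
cv2.imwrite("pics/w3.png",d2["img"]); T=tool_T(s)@d2["T_tool_cam"]; np.savez("w3.npz",P=P,m=m,img=d2["img"],T=T,K=d2["mtx"])
a=d2["img"]
cv2.imwrite("pics/w3a.png",cv2.resize(a[0:200,130:290],None,fx=4,fy=3,interpolation=cv2.INTER_CUBIC))
cv2.imwrite("pics/w3b.png",cv2.resize(a[0:200,280:440],None,fx=4,fy=3,interpolation=cv2.INTER_CUBIC))
```

```text
[530.8942914  -11.10793082 338.10248697] [3.14071542e+00 1.12612730e-03 6.75745609e-02] [ 0.025 -0.01   0.016  0.017  0.001  0.001 -0.002]
```

View pics/w3a.png

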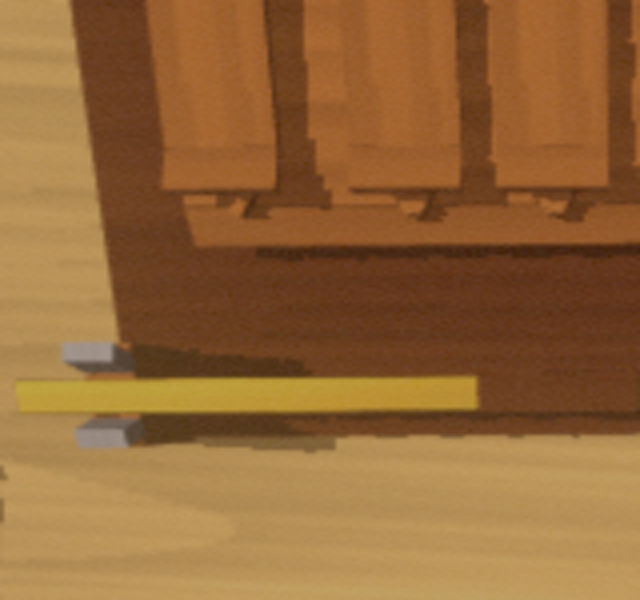

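View pics/w3b.png

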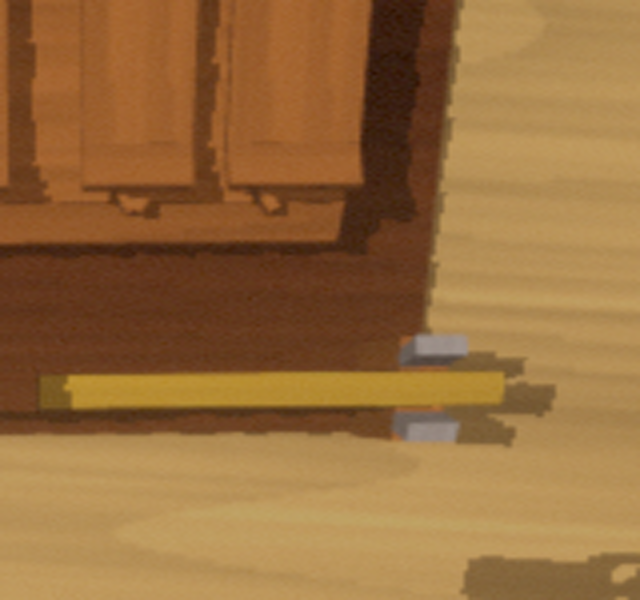

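```bash
cat > fr.py <<'E'
from h import *
w=np.load("w3.npz"); T,K,P=w["T"],w["K"],w["P"]
f=lambda u,v,z: ray(T,K,u,v,z)
L=f(134,132,72);Rr=f(406,129.2,72); yaw=np.arctan2(-(L-Rr)[0],(L-Rr)[1])
print("bar",L,Rr,(L+Rr)/2,np.linalg.norm(L-Rr),"yaw",yaw)
a=f(148,0,8)-f(160,111.7,8);b=f(393.75,0,8)-f(387.5,108,8);c=f(215,146,8)-f(340,143.5,8);e=f(170.7,62.7,61)-f(370.5,62,61)
print("yaws",np.arctan2(a[1],a[0]),np.arctan2(b[1],b[0]),np.arctan2(-c[0],c[1]),np.arctan2(-e[0],e[1]))
yaw=0.074;M=np.array([[np.cos(yaw),np.sin(yaw)],[-np.sin(yaw),np.cos(yaw)]])
O=(L+Rr)/2+80*M[0]
print("O",O)
for n,p in dict(baseL=f(160,111.7,8),baseL2=f(148,0,8),baseR=f(387.5,108,8),baseR2=f(393.75,0,8),front=f(215,146,8),front2=f(340,143.5,8),lipL=f(170.7,62.7,61),lipR=f(370.5,62,61),LF=f(145.5,117.7,76),LN=f(149,145,76),RF=f(396.7,115,76),RN=f(394.2,143.7,76)).items(): print(n,(M@(p-O)).round(1))
E
python3 fr.py
```

```text
bar [585.14006966 181.27245393] [ 612.08154179 -166.25727666] [598.61080572   7.50758863] 348.57245525814443 yaw 0.07736804294341164
yaws 0.07545769789880026 0.09815598422021408 0.08694472384962254 0.07062604599286441
O [678.39186566  13.42218712]
baseL [-52.  162.2]
baseL2 [ 89.5 162.4]
baseR [ -49.1 -169.4]
baseR2 [  87.3 -166.1]
front [-101.4   85.1]
front2 [ -98.9 -102.5]
lipL [  2.3 122.5]
lipR [   1.4 -126.2]
LF [-63.4 155.7]
LN [-96.8 155.3]
RF [ -62.3 -159.3]
RN [ -97.2 -159.4]
```

```bash
python3 to.py 598.6 7.5 130 0.077
```

```text
t 2.13 at [530.6 -11.9 338.1] [3.141e+00 1.000e-03 6.600e-02] w 84.8 F [-1.4 -0.8 -0. ]
shift cm [6.94, -1.51, 20.8] rot [0.001, 0.001, -0.011] rows 6
```

Emit:
carry_out(
  series=[
    [[6.94,-1.51,20.8,0,0,-0.011,7.5],[6.94,-1.51,20.8,0,0,-0.011,7.5],[6.94,-1.51,20.8,0,0,-0.011,7.5],[6.94,-1.51,20.8,0,0,-0.011,7.5],[6.94,-1.51,20.8,0,0,-0.011,7.5]],
  ],
)

```text
clock: 2.55
eef_pos: [595.9, 6.1, 139.9]
tool_rot: [3.14, -0.0, 0.076]
force: [-0.1, 0.9, 0.8]
width: 74.7
```

```bash
python3 to.py 598.6 7.5 90 0.077
```

```text
t 2.55 at [595.9   6.1 139.9] [ 3.14  -0.     0.076] w 74.7 F [-0.1  0.9  0.8]
shift cm [0.28, -0.13, 4.99] rot [0.001, -0.0, -0.001] rows 2
```

Emit:
carry_out(
  series=[
    [[0.2,-0.1,4,0,0,0,6.8],[0.2,-0.1,4,0,0,0,6.8],[0.2,-0.1,4,0,0,0,6.8],[0.2,-0.1,4,0,0,0,6.8]],
  ],
)

```text
clock: 2.88
eef_pos: [598.6, 8.2, 103.2]
tool_rot: [3.141, -0.002, 0.077]
force: [0.1, 0.4, 1.4]
width: 68.1
```

```bash
python3 to.py 598.6 7.5 70 0.077
python3 - <<'E'
from h import *
d,P,m=cloud("wrist"); cv2.imwrite("pics/w4.png",d["img"])
E
```

```text
t 2.88 at [598.6   8.2 103.2] [ 3.141e+00 -2.000e-03  7.700e-02] w 68.1 F [0.1 0.4 1.4]
shift cm [-0.01, 0.07, 3.32] rot [0.001, -0.002, -0.0] rows 1
```

View pics/w4.png

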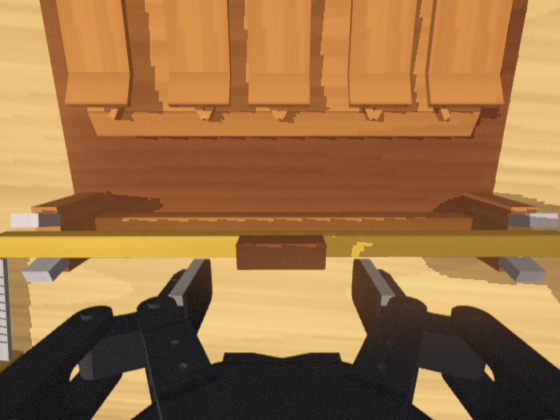

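Emit:
carry_out(
  series=[
    [[0,0.05,2,0,0,0,6.5],[0,0.05,3.3,0,0,0,6.5],[0,0.05,3.3,0,0,0,6.5],[0,0.05,3.3,0,0,0,6.5]],
  ],
)

```text
clock: 3.27
eef_pos: [599.0, 8.8, 70.7]
tool_rot: [3.141, -0.003, 0.078]
force: [0.5, -0.3, 0.4]
width: 65.1
```

Emit:
carry_out(
  series=[
    [[0,0,0,0,0,0,4],[0,0,0,0,0,0,4],[0,0,0,0,0,0,4],[0,0,0,0,0,0,4],[0,0,0,0,0,0,4]],
  ],
)

```text
clock: 3.68
eef_pos: [599.6, 9.1, 71.1]
tool_rot: [3.141, -0.004, 0.079]
force: [-0.7, -0.4, 8.2]
width: 48.2
```

```bash
python3 to.py 598.6 7.5 70 0.077
python3 - <<'E'
from h import *
d,P,m=cloud("wrist"); cv2.imwrite("pics/w5.png",d["img"])
E
```

```text
t 3.68 at [599.6   9.1  71.1] [ 3.141 -0.004  0.079] w 48.2 F [-0.7 -0.4  8.2]
shift cm [-0.11, 0.15, 0.11] rot [0.0, -0.004, 0.002] rows 1
```

View pics/w5.png

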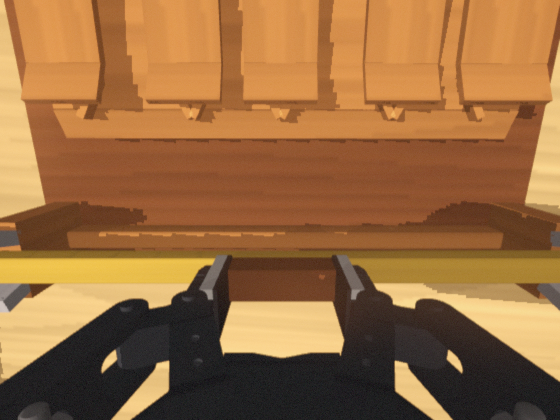

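Emit:
carry_out(
  series=[
    [[0,0,-1.5,0,0,0,4],[0,0,-3,0,0,0,4],[0,0,-5,0,0,0,4],[0,0,-7,0,0,0,4],[0,0,-7,0,0,0,4]],
  ],
)

```text
clock: 4.15
eef_pos: [601.0, 9.2, 143.1]
tool_rot: [3.141, -0.009, 0.079]
force: [0.7, 0.5, -2.9]
width: 48.4
```

```bash
python3 to.py 445 -20 80 0.077
python3 - <<'E'
from h import *
d,P,m=cloud("wrist"); cv2.imwrite("pics/w6.png",d["img"])
d,P,m=cloud("scene"); cv2.imwrite("pics/s6.png",d["img"])
E
```

```text
t 4.15 at [601.    9.2 143.1] [ 3.141 -0.009  0.079] w 48.4 F [ 0.7  0.5 -2.9]
shift cm [-15.84, 1.69, 6.17] rot [0.0, -0.009, 0.002] rows 5
```

View pics/w6.png

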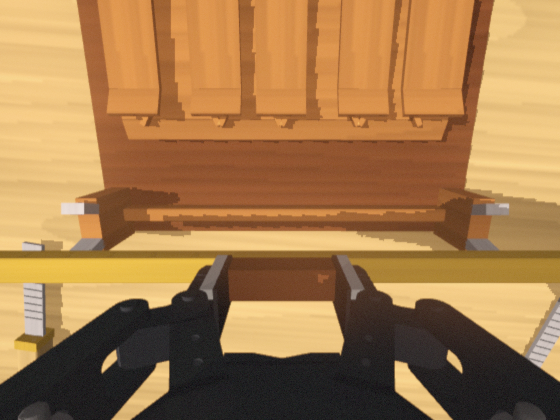

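View pics/s6.png

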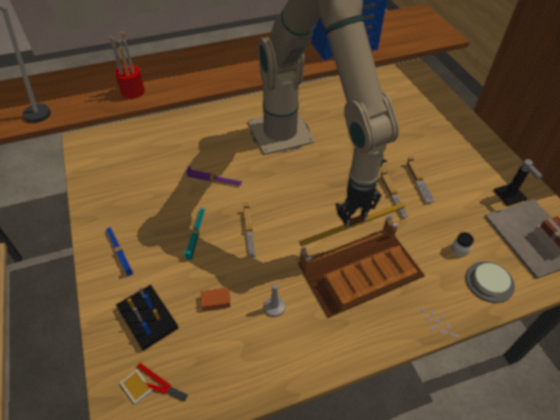

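Emit:
carry_out(
  series=[
    [[-15.8,1.7,3,0,0,0,4],[-15.8,1.7,6,0,0,0,4],[-15.8,1.7,8,0,0,0,4],[-15.8,1.7,8,0,0,0,4],[-15.8,1.7,8,0,0,0,4]],
  ],
)

```text
clock: 4.67
eef_pos: [431.9, -21.5, 55.6]
tool_rot: [3.142, 0.014, 0.078]
force: [-1.1, 0.2, -2.8]
width: 48.6
```

```bash
python3 to.py 445 -20 11 0.077
```

```text
t 4.67 at [431.9 -21.5  55.6] [3.142 0.014 0.078] w 48.6 F [-1.1  0.2 -2.8]
shift cm [1.38, -0.05, 4.45] rot [0.0, 0.014, 0.001] rows 2
```

Emit:
carry_out(
  series=[
    [[0,0,1,0,0,0,4],[0,0,2,0,0,0,4],[0,0,3,0,0,0,4],[0,0,3.4,0,0,0,4],[0,0,3.4,0,0,0,4]],
  ],
)

```text
clock: 5.08
eef_pos: [440.6, -20.2, 22.5]
tool_rot: [-3.14, 0.003, 0.08]
force: [0.4, 0.8, -2.4]
width: 48.1
```

```bash
python3 to.py 445 -20 11 0.077
```

```text
t 5.08 at [440.6 -20.2  22.5] [-3.14e+00  3.00e-03  8.00e-02] w 48.1 F [ 0.4  0.8 -2.4]
shift cm [0.45, 0.02, 1.15] rot [-0.001, 0.003, 0.003] rows 1
```

Emit:
carry_out(
  series=[
    [[0,0,0.5,0,0,0,4],[0,0,0.9,0,0,0,4],[0,0,1.15,0,0,0,4],[0,0,1.2,0,0,0,4]],
  ],
)

```text
clock: 5.42
eef_pos: [441.0, -20.2, 11.8]
tool_rot: [-3.141, 0.002, 0.079]
force: [-1.0, 0.2, -2.5]
width: 48.3
```

```bash
python3 to.py 445 -20 11 0.077
```

```text
t 5.42 at [441.  -20.2  11.8] [-3.141e+00  2.000e-03  7.900e-02] w 48.3 F [-1.   0.2 -2.5]
shift cm [0.4, 0.01, 0.08] rot [-0.0, 0.002, 0.002] rows 1
```

Emit:
carry_out(
  series=[
    [[0,0,0.15,0,0,0,4],[0,0,0.15,0,0,0,4],[0,0,0.15,0,0,0,6.8],[0,0,0.15,0,0,0,6.8],[0,0,0.15,0,0,0,6.8]],
  ],
)

```text
clock: 5.83
eef_pos: [442.1, -20.2, 11.0]
tool_rot: [3.142, -0.001, 0.079]
force: [0.5, -0.1, -0.0]
width: 68.1
```

Emit:
carry_out(
  series=[
    [[0,0,0,0,0,0,7],[0,0,-3,0,0,0,7],[0,0,-6,0,0,0,7],[0,0,-9,0,0,0,7],[0,0,-12,0,0,0,7]],
  ],
)

```text
clock: 6.25
eef_pos: [441.2, -20.0, 132.1]
tool_rot: [-3.141, 0.001, 0.079]
force: [0.7, -0.8, 0.5]
width: 69.9
```

```bash
python3 to.py 440 60 340 0.077
python3 - <<'E'
from h import *
d,P,m=cloud("scene"); cv2.imwrite("pics/s7.png",d["img"])
E
```

```text
t 6.25 at [441.2 -20.  132.1] [-3.141e+00  1.000e-03  7.900e-02] w 69.9 F [ 0.7 -0.8  0.5]
shift cm [0.49, -8.0, -20.79] rot [-0.001, 0.001, 0.002] rows 6
```

View pics/s7.png

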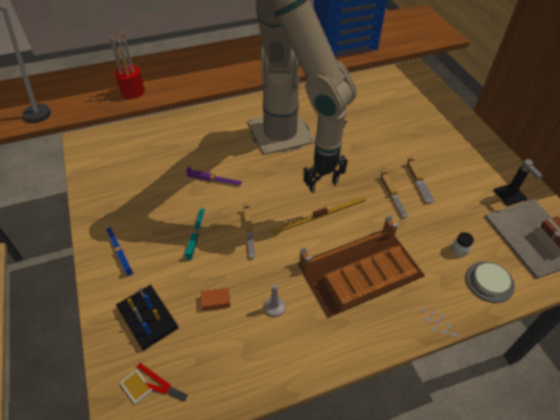

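```bash
python3 to.py 400 300 260 -0.1
```

```text
t 6.3 at [444.1 -19.7 136.3] [ 3.141 -0.007  0.079] w 69.8 F [ 0.9 -0.1  3.6]
shift cm [-1.78, -32.21, -12.4] rot [-0.0, -0.007, 0.179] rows 9
```

Emit:
carry_out(
  series=[
    [[-1,-16.1,-12.4,0,0,0.09,7],[-1,-16.1,-12.4,0,0,0.09,7],[-1,-16.1,-12.4,0,0,0.09,7],[-1,-16.1,-12.4,0,0,0.09,7],[-1,-16.1,-12.4,0,0,0.09,7]],
  ],
)

```text
clock: 6.72
eef_pos: [418.5, 141.7, 256.6]
tool_rot: [-3.141, -0.001, -0.01]
force: [1.2, 0.1, 0.3]
width: 69.6
```

Emit:
carry_out(
  series=[
    [[-2.2,-16.1,0,0,0,0.09,7],[-2.2,-16.1,0,0,0,0.09,7],[-2.2,-16.1,0,0,0,0.09,7],[-2.2,-16.1,0,0,0,0.09,7],[-2.2,-16.1,0,0,0,0.09,7]],
  ],
)

```text
clock: 7.13
eef_pos: [396.1, 310.2, 255.8]
tool_rot: [-3.133, 0.001, -0.09]
force: [-0.0, 0.7, 0.1]
width: 70.1
```

Emit:
carry_out(
  series=[
    [[0,0,0,0,0,0,7],[0,0,0,0,0,0,7]],
  ],
)

```text
clock: 7.3
eef_pos: [398.7, 300.0, 254.4]
tool_rot: [3.14, 0.001, -0.101]
force: [0.4, 0.0, 0.3]
width: 69.7
```

```bash
cat > look.py <<'E'
import sys
from h import *
n=sys.argv[1]
s=read_state(); d=get_image("wrist"); T=tool_T(s)@d["T_tool_cam"]
z=d["z_map"]; v,u=np.indices(z.shape); K=d["mtx"]
P=np.stack([(u-K[0,2])/K[0,0]*z,(v-K[1,2])/K[1,1]*z,z],-1)@T[:3,:3].T+T[:3,3]
np.savez(n+".npz",P=P,m=z>0,img=d["img"],T=T,K=K); cv2.imwrite(f"pics/{n}.png",d["img"])
print(s["clock"],s["eef_pos"].round(1),s["tool_rot"].round(3),"qd",np.abs(s["qd"]).max().round(3))
E
python3 look.py w7
```

```text
7.3 [398.7 300.  254.4] [ 3.14e+00  1.00e-03 -1.01e-01] qd 0.032
```

View pics/w7.png

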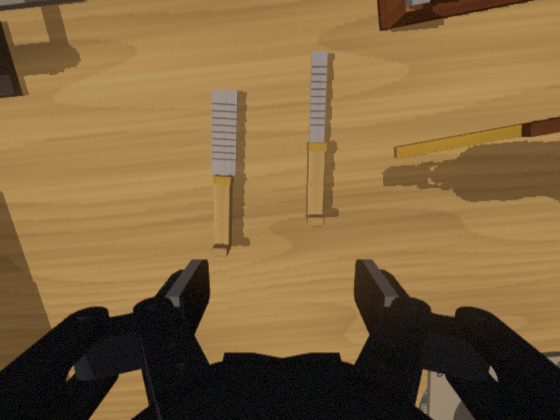

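Run:
```python
import cv2
a=cv2.imread("pics/w7.png")
cv2.imwrite("pics/w7a.png",cv2.resize(a[40:265,200:340],None,fx=4,fy=2.66,interpolation=cv2.INTER_CUBIC))
```

```text
(no output)
```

View pics/w7a.png

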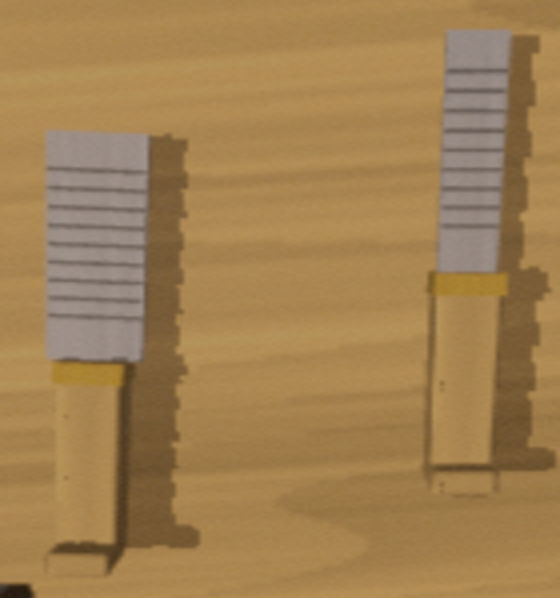

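Run:
```python
from h import *
w=np.load("w7.npz"); T,K,P=w["T"],w["K"],w["P"]
f=lambda u,v,z: ray(T,K,u,v,z)
for n,t,j,hh,wd in (("F2",(319.6,51.3),(317,142.3),(315.5,214.8),[(311.5,51.3),(327.75,51.3)]),("F3",(224.4,90),(223.6,175.5),(221.25,243.8),[(211.5,89.2),(237.25,90.75)])):
    a=f(*t,14);b=f(*j,14);c=f(*hh,24)
    w_=np.linalg.norm(f(*wd[0],14)-f(*wd[1],14))
    e=(a-c)/np.linalg.norm(a-c); yaw=np.arctan2(*(e[::-1])); 
    print(n,"tip",a.round(1),"jn",b.round(1),"bladelen",np.linalg.norm(a-b).round(1),"hend",c.round(1),"L",np.linalg.norm(a-c).round(1),"width",w_.round(1),"yaw",yaw.round(3),"yawblade",np.arctan2(*((a-b)[::-1])).round(3),"origin",(a-125*e).round(1),(b-25*e).round(1))
```

```text
F2 tip [548.4 240.6] jn [449.2 250.5] bladelen 99.6 hend [361.4 259.7] L 188.0 width 18.3 yaw -0.102 yawblade -0.099 origin [424.  253.3] [424.4 253. ]
F3 tip [519.  353.4] jn [420.8 369.2] bladelen 99.5 hend [335.  383.5] L 186.5 width 29.9 yaw -0.162 yawblade -0.16 origin [395.6 373.6] [396.1 373.3]
```

```bash
python3 to.py 419.2 253.7 60 -0.101
```

```text
t 7.35 at [399.1 299.2 254.4] [ 3.14   0.    -0.102] w 69.8 F [-1.1 -0.6 -0.3]
shift cm [2.47, 4.29, 19.45] rot [0.002, 0.0, -0.001] rows 5
```

Emit:
carry_out(
  series=[
    [[2.47,4.29,10,0,0,0,6],[2.47,4.29,14,0,0,0,6],[2.47,4.29,17,0,0,0,6],[2.47,4.29,19.4,0,0,0,6],[2.47,4.29,19.4,0,0,0,6]],
  ],
)

```text
clock: 7.77
eef_pos: [419.6, 251.8, 58.6]
tool_rot: [3.14, 0.001, -0.106]
force: [0.3, 0.9, -0.8]
width: 60.0
```

Emit:
carry_out(
  series=[
    [[0,0,0,0,0,0,6]],
  ],
)

```text
clock: 7.85
eef_pos: [417.1, 249.2, 55.8]
tool_rot: [3.132, 0.007, -0.106]
force: [0.5, -0.1, -0.5]
width: 59.9
```

```bash
python3 to.py 419.2 253.7 3 -0.101; python3 look.py w8
```

```text
t 7.85 at [417.1 249.2  55.8] [ 3.132  0.007 -0.106] w 59.9 F [ 0.5 -0.1 -0.5]
shift cm [0.2, -0.53, 5.27] rot [0.01, 0.007, -0.005] rows 2
7.85 [417.1 249.2  55.8] [ 3.132  0.007 -0.106] qd 0.134
```

View pics/w8.png

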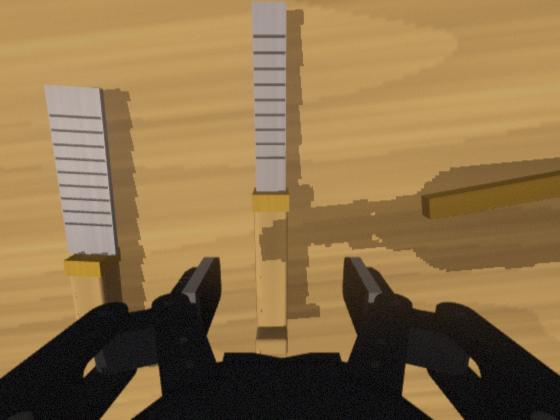

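Emit:
carry_out(
  series=[
    [[0,0,0,0,0,0,6],[0,0,0,0,0,0,6],[0,0,0,0,0,0,6]],
  ],
)

```text
clock: 8.15
eef_pos: [420.5, 256.8, 63.1]
tool_rot: [-3.138, -0.003, -0.101]
force: [0.5, 0.0, -0.2]
width: 60.4
```

```bash
python3 to.py 419.2 253.7 3 -0.101; python3 look.py w8
```

```text
t 8.15 at [420.5 256.8  63.1] [-3.138e+00 -3.000e-03 -1.010e-01] w 60.4 F [ 0.5  0.  -0.2]
shift cm [-0.12, 0.34, 6.01] rot [-0.003, -0.003, -0.0] rows 2
8.15 [420.5 256.8  63.1] [-3.138e+00 -3.000e-03 -1.010e-01] qd 0.009
```

Emit:
carry_out(
  series=[
    [[0,0,0,0,0,0,6],[0,0,0,0,0,0,6],[0,0,0,0,0,0,6],[0,0,0,0,0,0,6]],
  ],
)

```text
clock: 8.53
eef_pos: [419.3, 255.6, 61.1]
tool_rot: [-3.141, -0.0, -0.101]
force: [0.1, -0.3, -0.5]
width: 59.9
```

```bash
python3 to.py 419.2 253.7 3 -0.101; python3 look.py w8
```

```text
t 8.53 at [419.3 255.6  61.1] [-3.141 -0.    -0.101] w 59.9 F [ 0.1 -0.3 -0.5]
shift cm [0.01, 0.19, 5.81] rot [-0.0, -0.0, -0.0] rows 2
8.5333 [419.3 255.6  61.1] [-3.141 -0.    -0.101] qd 0.005
```

View pics/w8.png

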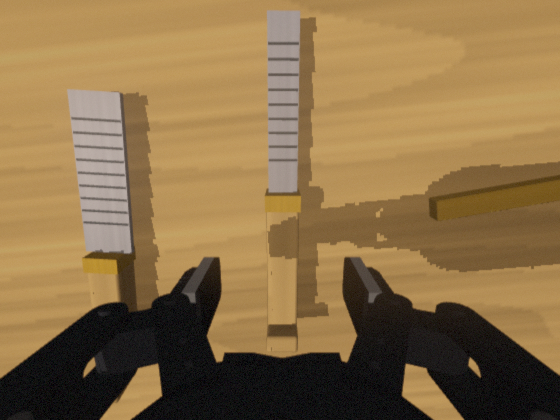

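Emit:
carry_out(
  series=[
    [[0,0.05,2,0,0,0,5],[0,0.05,4,0,0,0,5],[0,0.05,5,0,0,0,5],[0,0.05,5.7,0,0,0,5],[0,0.05,5.7,0,0,0,5]],
  ],
)

```text
clock: 9.0
eef_pos: [418.4, 254.8, 2.6]
tool_rot: [3.14, 0.002, -0.101]
force: [0.3, -1.2, 0.3]
width: 50.0
```

Emit:
carry_out(
  series=[
    [[0,0,0,0,0,0,1],[0,0,0,0,0,0,1],[0,0,0,0,0,0,1],[0,0,0,0,0,0,1],[0,0,0,0,0,0,1]],
  ],
)

```text
clock: 9.42
eef_pos: [419.6, 255.4, 4.6]
tool_rot: [-3.14, -0.001, -0.101]
force: [-0.7, -0.4, 6.3]
width: 18.5
```

Emit:
carry_out(
  series=[
    [[0,0,0,0,0,0,1],[0,0,0,0,0,0,1]],
  ],
)

```text
clock: 9.58
eef_pos: [419.6, 255.4, 4.6]
tool_rot: [-3.141, -0.001, -0.101]
force: [-0.7, 0.6, 5.6]
width: 18.7
```

```bash
python3 look.py w9
```

```text
9.5833 [419.6 255.4   4.6] [-3.141e+00 -1.000e-03 -1.010e-01] qd 0.003
```

View pics/w9.png

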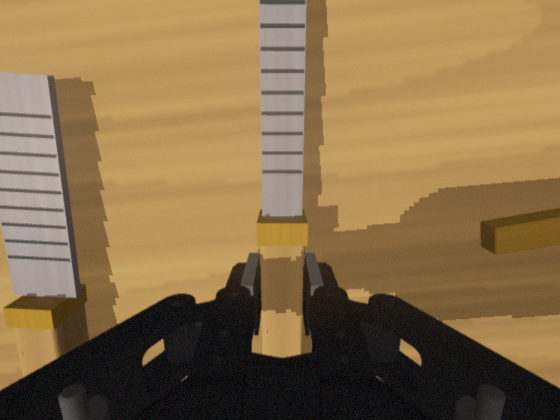

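Emit:
carry_out(
  series=[
    [[0,0,-2,0,0,0,1],[0,0,-5,0,0,0,1],[0,0,-9,0,0,0,1],[0,0,-11.5,0,0,0,1]],
  ],
)

```text
clock: 9.97
eef_pos: [419.5, 255.4, 121.4]
tool_rot: [-3.14, -0.001, -0.101]
force: [0.7, 0.3, -0.3]
width: 18.6
```

```bash
python3 to.py 512 24.3 110 0.077
```

```text
t 9.97 at [419.5 255.4 121.4] [-3.14e+00 -1.00e-03 -1.01e-01] w 18.6 F [ 0.7  0.3 -0.3]
shift cm [11.54, 22.06, 1.13] rot [-0.001, -0.001, -0.178] rows 6
```

Emit:
carry_out(
  series=[
    [[1.5,2.9,0,0,0,-0.02,1],[3.5,6.6,0,0,0,-0.06,1],[5.4,10.3,0,0,0,-0.09,1],[7.3,14,0.3,0,0,-0.12,1],[9,17.2,0.6,0,0,-0.15,1]],
  ],
)

```text
clock: 10.38
eef_pos: [491.9, 71.6, 113.0]
tool_rot: [3.14, -0.0, 0.049]
force: [0.5, 0.3, -1.6]
width: 18.6
```

```bash
python3 to.py 512 24.3 110 0.077
```

```text
t 10.38 at [491.9  71.6 113. ] [ 3.14  -0.     0.049] w 18.6 F [ 0.5  0.3 -1.6]
shift cm [1.78, 4.82, 0.31] rot [0.001, -0.0, -0.028] rows 2
```

Emit:
carry_out(
  series=[
    [[0.9,2.4,0,0,0,-0.014,1],[1.4,3.8,0,0,0,-0.022,1],[1.8,4.8,0,0,0,-0.028,1],[1.8,4.8,0,0,0,-0.028,1],[1.8,4.8,0,0,0,-0.028,1]],
  ],
)

```text
clock: 10.8
eef_pos: [511.4, 27.4, 112.7]
tool_rot: [-3.141, 0.0, 0.075]
force: [-0.2, 0.3, -1.4]
width: 18.6
```

Emit:
carry_out(
  series=[
    [[0,0,0,0,0,0,1],[0,0,0,0,0,0,1],[0,0,0,0,0,0,1]],
  ],
)

```text
clock: 11.05
eef_pos: [511.3, 29.0, 112.9]
tool_rot: [-3.141, 0.0, 0.079]
force: [0.7, 0.7, -1.4]
width: 18.7
```

```bash
python3 to.py 512 24.3 110 0.077; python3 look.py w10
```

```text
t 11.05 at [511.3  29.  112.9] [-3.141  0.     0.079] w 18.7 F [ 0.7  0.7 -1.4]
shift cm [0.03, 0.47, 0.29] rot [-0.0, 0.0, 0.002] rows 1
11.05 [511.3  29.  112.9] [-3.141  0.     0.079] qd 0.005
```

View pics/w10.png

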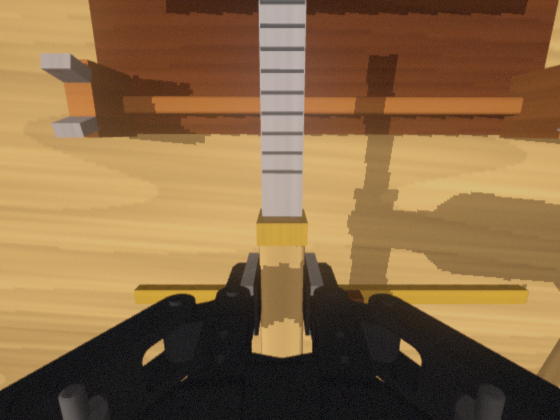

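Run:
```python
import cv2
a=cv2.imread("pics/w10.png")
cv2.imwrite("pics/w10a.png",cv2.resize(a[0:150,30:190],None,fx=5,fy=4,interpolation=cv2.INTER_CUBIC))
cv2.imwrite("pics/w10b.png",cv2.resize(a[0:150,400:560],None,fx=5,fy=4,interpolation=cv2.INTER_CUBIC))
```

```text
(no output)
```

View pics/w10a.png

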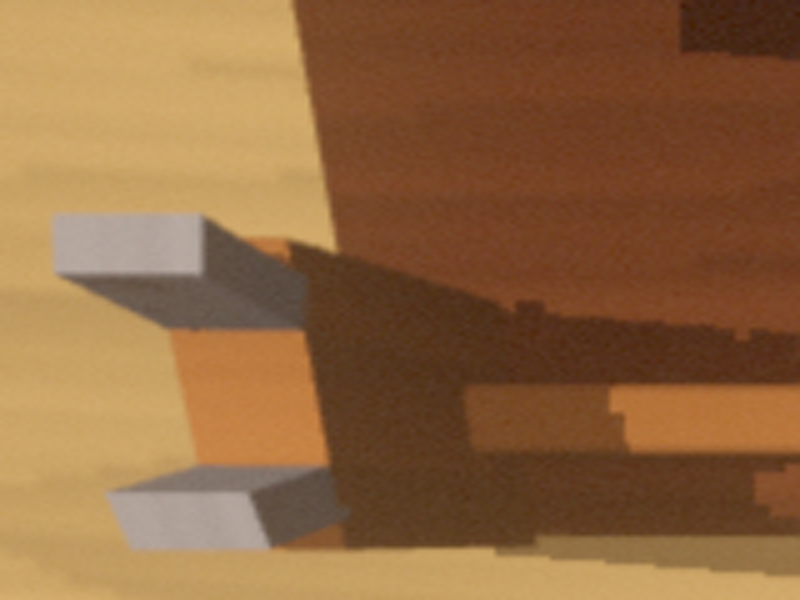

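View pics/w10b.png

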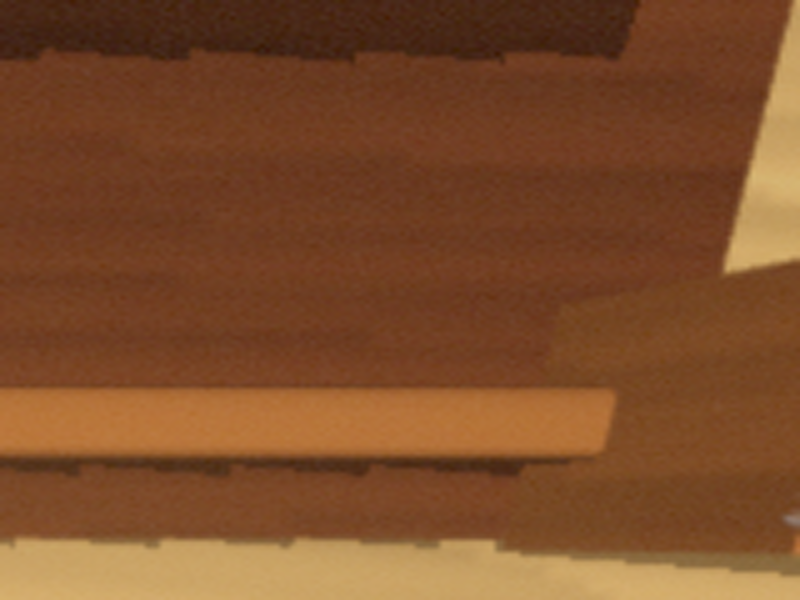

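Run:
```python
from h import *
w=np.load("w10.npz"); T,K=w["T"],w["K"]
f=lambda u,v,z: ray(T,K,u,v,z)
l1,l2,r1,r2=f(122.8,96.3,26),f(124.6,113,26),f(523,97.5,26),f(521,114.2,26)
print("rail",l1,l2,r1,r2,"ctr",(l1+l2+r1+r2)/4,"len",np.linalg.norm(l1-r1),"yaw",np.arctan2(-(l1-r1)[0],(l1-r1)[1]),np.arctan2(-(l2-r2)[0],(l2-r2)[1]))
bl1,bl2,br1,br2=f(88.6,0,8),f(97.6,61.2,8),f(559,0,8),f(544.4,67.5,8)
print("yawL",np.arctan2(*((bl1-bl2)[::-1])),np.arctan2(*((br1-br2)[::-1])))
yaw=.077;M=np.array([[np.cos(yaw),np.sin(yaw)],[-np.sin(yaw),np.cos(yaw)]])
c=(l1+l2+r1+r2)/4;O=c+80*M[0];print("O",O)
for p in (bl1,bl2,br1,br2,f(40.4,53.5,76),f(41,68.5,76),f(51.4,123,76),f(56,137,76)): print((M@(p-O)).round(1))
```

```text
rail [593.40711241 145.91704682] [582.34586427 145.28807768] [ 614.57680538 -132.93689979] [ 603.60114955 -134.6998211 ] ctr [598.4827329   5.8921009] len 279.6563595643325 yaw 0.07577143441029649 0.07576968128450795
yawL 0.08146572886185967 0.06936629253157407
O [678.24569006  12.0460156 ]
[ -9.3 164.2]
[-48.3 164. ]
[  -8.9 -164.6]
[ -52.  -164.3]
[-58.5 156.3]
[-65.8 157.5]
[-93.6 157.5]
[-101.2  156.3]
```

```bash
cat > rk.py <<'E'
import sys
from to import *
O=np.array([678.3,12.0]);yaw=0.076
def rk(x,y,z):
    ex=np.array([np.cos(yaw),np.sin(yaw)]);ey=np.array([-np.sin(yaw),np.cos(yaw)])
    p=O+x*ex+y*ey
    s=read_state(); q=s["eef_pos"][:2]-O; print("TCP in rack",(q@ex).round(1),(q@ey).round(1),s["eef_pos"][2].round(1))
    to(p[0],p[1],z,yaw)
rk(*map(float,sys.argv[1:4]))
E
python3 rk.py -155 26.4 36
```

```text
TCP in rack -165.1 29.4 112.9
t 11.1 at [511.4  28.8 112.9] [-3.141 -0.     0.079] w 18.7 F [-0.4 -1.  -1. ]
shift cm [1.01, 0.31, 7.69] rot [-0.0, -0.0, 0.003] rows 2
```

Emit:
carry_out(
  series=[
    [[1,0.3,2.5,0,0,0.003,1],[1,0.3,5,0,0,0.003,1],[1,0.3,6.6,0,0,0.003,1],[1,0.3,7.6,0,0,0.003,1],[1,0.3,7.6,0,0,0.003,1]],
  ],
)

```text
clock: 11.52
eef_pos: [520.4, 26.0, 35.1]
tool_rot: [3.142, 0.003, 0.075]
force: [-0.3, 0.8, -0.9]
width: 18.8
```

Emit:
carry_out(
  series=[
    [[0,0,0,0,0,0,1],[0,0,0,0,0,0,1],[0,0,0,0,0,0,1]],
  ],
)

```text
clock: 11.77
eef_pos: [522.7, 25.9, 37.9]
tool_rot: [-3.141, -0.002, 0.074]
force: [0.8, -0.2, -1.4]
width: 18.6
```

```bash
python3 rk.py -155 26.4 36; python3 look.py w11
python3 - <<'E'
from h import *
d,P,m=cloud("scene"); cv2.imwrite("pics/s11.png",cv2.resize(d["img"][140:320,240:480],None,fx=3.3,fy=3.3,interpolation=cv2.INTER_CUBIC))
E
```

```text
TCP in rack -154.1 25.6 37.9
t 11.77 at [522.7  25.9  37.9] [-3.141e+00 -2.000e-03  7.400e-02] w 18.6 F [ 0.8 -0.2 -1.4]
shift cm [-0.09, -0.08, 0.19] rot [-0.0, -0.002, -0.002] rows 1
11.7667 [522.7  25.9  37.9] [-3.141e+00 -2.000e-03  7.400e-02] qd 0.003
```

View pics/w11.png

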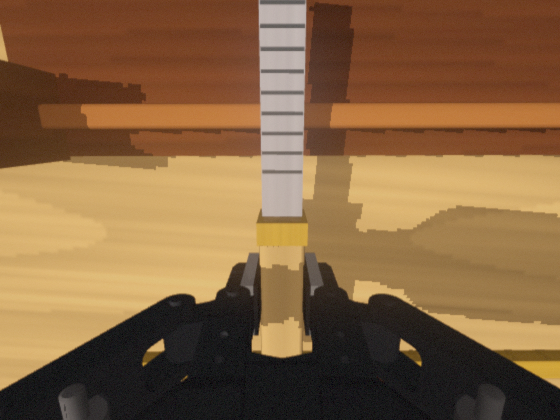

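View pics/s11.png

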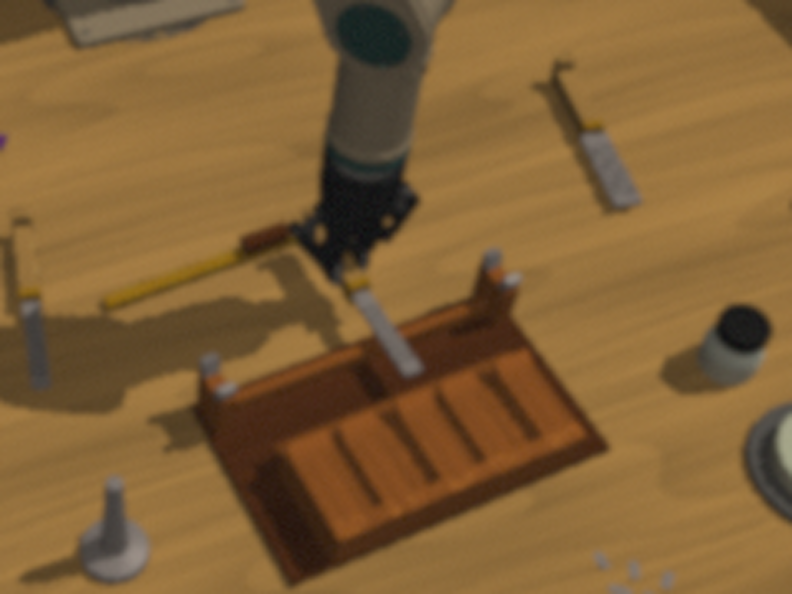

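Emit:
carry_out(
  series=[
    [[0.5,-0.06,0.15,0,0,-0.002,1],[1.5,-0.06,0.15,0,0,-0.002,1],[2.5,-0.06,0.15,0,0,-0.002,1],[3.4,-0.06,0.15,0,0,-0.002,1],[4,-0.06,0.15,0,0,-0.002,1]],
  ],
)

```text
clock: 12.28
eef_pos: [563.3, 29.2, 35.6]
tool_rot: [-3.141, -0.002, 0.075]
force: [0.0, -0.2, -1.0]
width: 19.1
```

```bash
python3 rk.py -45 26.4 36
```

```text
TCP in rack -113.4 25.9 35.6
t 12.28 at [563.3  29.2  35.6] [-3.141e+00 -2.000e-03  7.500e-02] w 19.1 F [ 0.  -0.2 -1. ]
shift cm [6.84, -0.05, -0.03] rot [-0.0, -0.002, -0.001] rows 2
```

Emit:
carry_out(
  series=[
    [[1,-0.05,0,0,0,0,1],[2,-0.05,0,0,0,0,1],[3,-0.05,0,0,0,0,1],[4,-0.05,0,0,0,0,1],[5,-0.05,0,0,0,0,1]],
  ],
)

```text
clock: 12.7
eef_pos: [612.1, 33.3, 35.4]
tool_rot: [3.142, 0.0, 0.076]
force: [-0.3, 0.3, -1.9]
width: 19.1
```

```bash
python3 rk.py -45 26.4 36
```

```text
TCP in rack -64.4 26.3 35.4
t 12.7 at [612.1  33.3  35.4] [3.142 0.    0.076] w 19.1 F [-0.3  0.3 -1.9]
shift cm [1.94, -0.01, -0.06] rot [0.0, 0.0, -0.0] rows 1
```

Emit:
carry_out(
  series=[
    [[0.6,0,0,0,0,0,1],[1.2,0,0,0,0,0,1],[1.7,0,0,0,0,0,1],[2,0,0,0,0,0,1],[2.1,0,0,0,0,0,1]],
  ],
)

```text
clock: 13.12
eef_pos: [631.4, 34.8, 35.0]
tool_rot: [3.141, 0.003, 0.076]
force: [-3.8, -0.2, 0.5]
width: 19.1
```

```bash
python3 rk.py -45 26.4 36;python3 look.py w12
```

```text
TCP in rack -45.0 26.3 35.0
t 13.12 at [631.4  34.8  35. ] [3.141e+00 3.000e-03 7.600e-02] w 19.1 F [-3.8 -0.2  0.5]
shift cm [0.0, -0.01, -0.1] rot [0.0, 0.003, -0.0] rows 1
13.1167 [631.4  34.8  35. ] [3.141e+00 3.000e-03 7.600e-02] qd 0.02
```

View pics/w12.png

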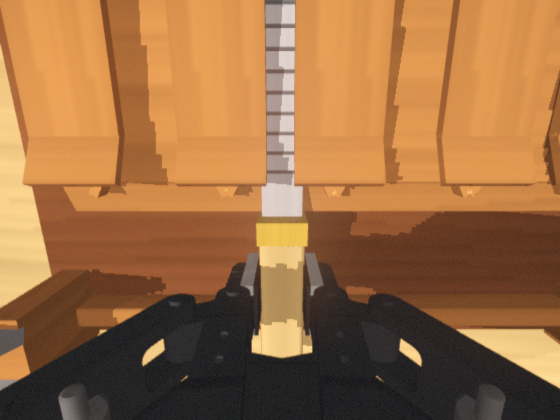

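Emit:
carry_out(
  series=[
    [[0.3,0,0,0,0,0,1],[0.4,0,0,0,0,0,1],[0.4,0,0,0,0,0,1]],
  ],
)

```text
clock: 13.42
eef_pos: [631.5, 34.8, 34.8]
tool_rot: [3.14, 0.009, 0.076]
force: [-10.9, -0.1, 5.7]
width: 18.7
```

Emit:
carry_out(
  series=[
    [[0,0,0,0,0,0,3.6],[0,0,0,0,0,0,3.6],[0,0,0,0,0,0,3.6],[0,0,0,0,0,0,3.6]],
  ],
)

```text
clock: 13.75
eef_pos: [637.3, 35.3, 35.7]
tool_rot: [-3.141, -0.002, 0.076]
force: [0.4, 0.8, -0.5]
width: 35.9
```

```bash
python3 rk.py -45 26.4 36;python3 look.py w13
```

```text
TCP in rack -39.1 26.4 35.7
t 13.75 at [637.3  35.3  35.7] [-3.141e+00 -2.000e-03  7.600e-02] w 35.9 F [ 0.4  0.8 -0.5]
shift cm [-0.59, -0.0, -0.04] rot [-0.0, -0.002, -0.0] rows 1
13.75 [637.3  35.3  35.7] [-3.141e+00 -2.000e-03  7.600e-02] qd 0.003
```

View pics/w13.png

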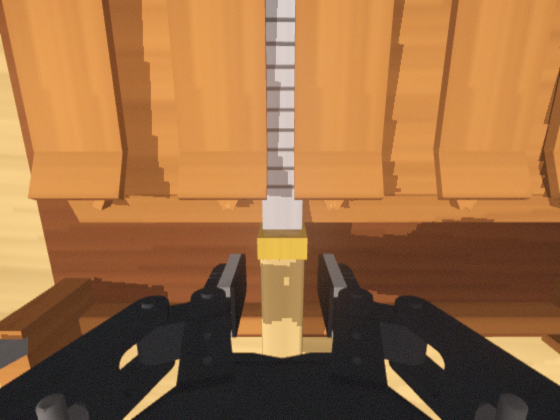

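Emit:
carry_out(
  series=[
    [[0,0,-2,0,0,0,3.6],[0,0,-6,0,0,0,4],[-1,0,-10,0,0,0,5],[-3,0,-12,0,0,0,6],[-5,0,-12,0,0,0,6]],
  ],
)

```text
clock: 14.22
eef_pos: [590.1, 32.9, 160.5]
tool_rot: [-3.141, -0.011, 0.075]
force: [-0.6, -0.2, 0.2]
width: 60.0
```

```bash
python3 to.py 391 374.3 150 -0.161
```

```text
t 14.22 at [590.1  32.9 160.5] [-3.141 -0.011  0.075] w 60.0 F [-0.6 -0.2  0.2]
shift cm [-17.29, -35.54, 0.9] rot [-0.002, -0.011, 0.236] rows 10
```

Emit:
carry_out(
  series=[
    [[-8.5,-17.5,0.4,0,0,0.12,6],[-8.5,-17.5,0.4,0,0,0.12,6],[-8.5,-17.5,0.4,0,0,0.12,6],[-8.5,-17.5,0.4,0,0,0.12,6],[-8.5,-17.5,0.4,0,0,0.12,6]],
  ],
)

```text
clock: 14.63
eef_pos: [486.4, 203.7, 152.0]
tool_rot: [-3.139, -0.0, -0.041]
force: [0.9, 0.4, -0.9]
width: 60.2
```

```bash
python3 to.py 391 374.3 150 -0.161
```

```text
t 14.63 at [486.4 203.7 152. ] [-3.139 -0.    -0.041] w 60.2 F [ 0.9  0.4 -0.9]
shift cm [-10.23, -16.66, 0.24] rot [-0.003, -0.0, 0.12] rows 5
```

Emit:
carry_out(
  series=[
    [[-2.1,-3.5,0.2,0,0,0.03,6],[-4.3,-7,0.2,0,0,0.05,6],[-6.5,-10.5,0.2,0,0,0.08,6],[-8.2,-13.5,0.2,0,0,0.1,6],[-9.4,-15.3,0.2,0,0,0.11,6]],
  ],
)

```text
clock: 15.05
eef_pos: [399.0, 361.5, 149.8]
tool_rot: [-3.138, 0.001, -0.15]
force: [-0.7, 0.5, 0.3]
width: 60.3
```

Emit:
carry_out(
  series=[
    [[-0.5,-0.8,0,0,0,0.01,6],[-0.5,-0.8,0,0,0,0.01,6],[-0.5,-0.8,0,0,0,0.01,6],[-0.5,-0.8,0,0,0,0.01,6]],
  ],
)

```text
clock: 15.38
eef_pos: [398.6, 364.0, 149.2]
tool_rot: [3.141, -0.001, -0.165]
force: [0.2, -1.2, 0.2]
width: 60.2
```

```bash
python3 to.py 391 374.3 60 -0.161; python3 look.py w14
```

```text
t 15.38 at [398.6 364.  149.2] [ 3.141e+00 -1.000e-03 -1.650e-01] w 60.2 F [ 0.2 -1.2  0.2]
shift cm [-0.92, -0.91, 8.92] rot [0.001, -0.001, -0.004] rows 3
15.3833 [398.6 364.  149.2] [ 3.141e+00 -1.000e-03 -1.650e-01] qd 0.02
```

View pics/w14.png

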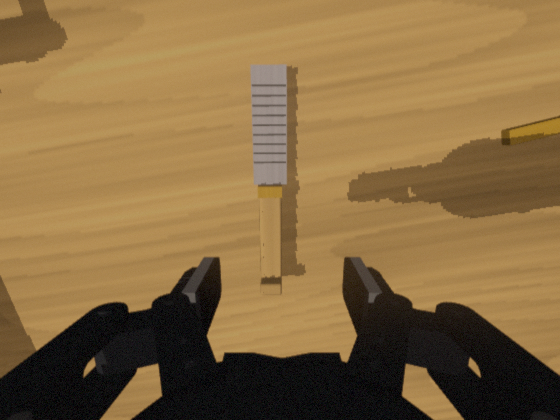

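```bash
cat > fl.py <<'E'
import sys
from h import *
# name tipu tipv ju jv hu hv
n=sys.argv[1]; a=list(map(float,sys.argv[2:]))
w=np.load(n+".npz"); T,K=w["T"],w["K"]
t=ray(T,K,a[0],a[1],14); j=ray(T,K,a[2],a[3],14); h=ray(T,K,a[4],a[5],24)
e=(t-h)/np.linalg.norm(t-h); y=np.arctan2(e[1],e[0]); o=(t-125*e+j-25*e+h+63*e)/3
print("len",np.linalg.norm(t-h).round(1),"yaw",y.round(3),"origin",o.round(1),"grasp -5:",(o-5*e).round(1))
E
python3 fl.py w14 269 65 270 185 270.5 277
```

```text
len 186.8 yaw -0.167 origin [396.3 373.9] grasp -5: [391.4 374.7]
```

```bash
python3 to.py 391.4 374.9 50 -0.167
```

```text
t 15.43 at [398.7 363.7 149.1] [ 3.141 -0.    -0.166] w 60.1 F [ 0.3 -0.9  0.4]
shift cm [-0.91, -1.0, 9.91] rot [0.001, -0.0, 0.001] rows 3
```

Emit:
carry_out(
  series=[
    [[-0.3,-0.3,3,0,0,0,6],[-0.6,-0.7,6,0,0,0,6],[-0.9,-1,8.5,0,0,0,6],[-0.9,-1,9.9,0,0,0,5.5],[-0.9,-1,9.9,0,0,0,5.5]],
  ],
)

```text
clock: 15.85
eef_pos: [389.7, 373.8, 47.4]
tool_rot: [3.136, 0.003, -0.166]
force: [0.0, -1.1, 0.2]
width: 54.9
```

Emit:
carry_out(
  series=[
    [[0,0,0,0,0,0,5.5],[0,0,0,0,0,0,5.5],[0,0,0,0,0,0,5.5]],
  ],
)

```text
clock: 16.1
eef_pos: [391.7, 376.7, 51.6]
tool_rot: [-3.14, -0.001, -0.166]
force: [0.8, 1.1, -0.4]
width: 55.3
```

```bash
python3 to.py 391.4 374.9 4 -0.167; python3 look.py w15
```

```text
t 16.1 at [391.7 376.7  51.6] [-3.14e+00 -1.00e-03 -1.66e-01] w 55.3 F [ 0.8  1.1 -0.4]
shift cm [-0.0, 0.19, 4.75] rot [-0.002, -0.001, 0.001] rows 2
16.1 [391.7 376.7  51.6] [-3.14e+00 -1.00e-03 -1.66e-01] qd 0.004
```

View pics/w15.png

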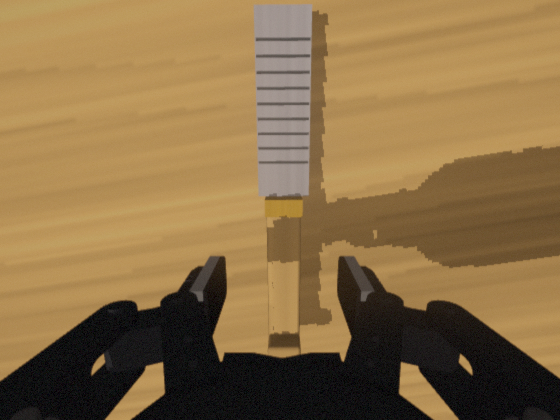

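Emit:
carry_out(
  series=[
    [[0,0.14,2,0,0,0,4.5],[0,0.14,3.3,0,0,0,4.5],[0,0.14,4.2,0,0,0,4.5],[0,0.14,4.7,0,0,0,4.5],[0,0.14,4.7,0,0,0,4.5]],
  ],
)

```text
clock: 16.57
eef_pos: [390.1, 375.0, 2.9]
tool_rot: [3.141, 0.0, -0.164]
force: [-0.1, -0.2, -0.4]
width: 45.1
```

Emit:
carry_out(
  series=[
    [[0,0,0,0,0,0,1],[0,0,0,0,0,0,1],[0,0,0,0,0,0,1],[0,0,0,0,0,0,1],[0,0,0,0,0,0,1]],
  ],
)

```text
clock: 16.98
eef_pos: [390.7, 375.8, 4.2]
tool_rot: [-3.14, -0.001, -0.164]
force: [-0.7, -0.6, 5.8]
width: 18.4
```

Emit:
carry_out(
  series=[
    [[0,0,0,0,0,0,1],[0,0,0,0,0,0,1]],
  ],
)

```text
clock: 17.15
eef_pos: [390.7, 375.8, 4.2]
tool_rot: [-3.14, -0.001, -0.164]
force: [-1.2, 0.3, 6.2]
width: 18.9
```

```bash
python3 to.py 391.4 374.9 4 -0.167; python3 look.py w16
```

```text
t 17.15 at [390.7 375.8   4.2] [-3.14e+00 -1.00e-03 -1.64e-01] w 18.9 F [-1.2  0.3  6.2]
shift cm [0.08, 0.07, 0.02] rot [-0.001, -0.001, 0.003] rows 1
17.15 [390.7 375.8   4.2] [-3.14e+00 -1.00e-03 -1.64e-01] qd 0.001
```

View pics/w16.png

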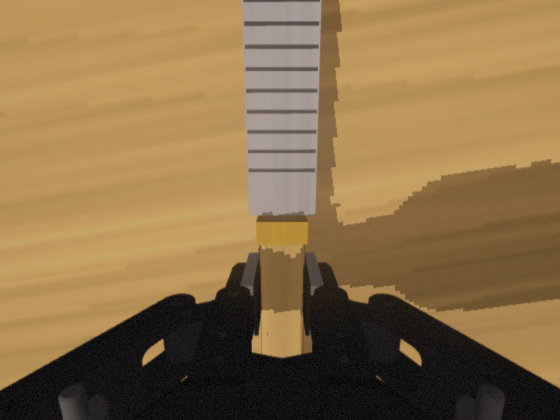

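Emit:
carry_out(
  series=[
    [[0,0,-2,0,0,0,1],[0,0,-5,0,0,0,1],[0,0,-9,0,0,0,1],[0,0,-11.5,0,0,0,1]],
  ],
)

```text
clock: 17.53
eef_pos: [390.6, 375.7, 120.9]
tool_rot: [-3.14, -0.001, -0.164]
force: [-0.1, 0.8, -0.6]
width: 18.6
```

```bash
python3 rk.py -160 78.2 110
```

```text
TCP in rack -259.3 384.5 120.9
t 17.53 at [390.6 375.7 120.9] [-3.14e+00 -1.00e-03 -1.64e-01] w 18.6 F [-0.1  0.8 -0.6]
shift cm [16.93, 27.39, 1.06] rot [-0.001, -0.001, -0.24] rows 8
```

Emit:
carry_out(
  series=[
    [[1.5,2.5,0,0,0,-0.02,1],[3.5,5.7,0,0,0,-0.05,1],[5.6,9.1,0,0,0,-0.09,1],[7.7,12.5,0,0,0,-0.13,1],[9.8,15.9,0,0,0,-0.17,1]],
  ],
)

```text
clock: 17.95
eef_pos: [461.1, 200.4, 118.4]
tool_rot: [3.141, -0.0, 0.008]
force: [0.7, -0.3, -1.7]
width: 18.8
```

```bash
python3 rk.py -160 78.2 110
```

```text
TCP in rack -202.2 204.4 118.4
t 17.95 at [461.1 200.4 118.4] [ 3.141 -0.     0.008] w 18.8 F [ 0.7 -0.3 -1.7]
shift cm [5.07, 12.3, 0.84] rot [0.0, -0.0, -0.068] rows 4
```

Emit:
carry_out(
  series=[
    [[1.7,4,0.2,0,0,-0.02,1],[3.2,7.8,0.4,0,0,-0.04,1],[4.4,10.5,0.6,0,0,-0.06,1],[5,11.9,0.8,0,0,-0.068,1],[5,11.9,0.8,0,0,-0.068,1]],
  ],
)

```text
clock: 18.37
eef_pos: [512.7, 77.7, 109.6]
tool_rot: [3.138, 0.001, 0.066]
force: [-0.8, -0.3, -1.5]
width: 19.0
```

Emit:
carry_out(
  series=[
    [[0,0,0,0,0,0,1],[0,0,0,0,0,0,1],[0,0,0,0,0,0,1]],
  ],
)

```text
clock: 18.62
eef_pos: [511.1, 85.4, 110.5]
tool_rot: [-3.141, 0.0, 0.076]
force: [-1.0, 0.6, -2.0]
width: 18.9
```

```bash
python3 rk.py -155 78 36
```

```text
TCP in rack -161.2 85.9 110.5
t 18.62 at [511.1  85.4 110.5] [-3.141  0.     0.076] w 18.9 F [-1.   0.6 -2. ]
shift cm [0.62, 0.79, 7.45] rot [-0.001, 0.0, 0.0] rows 2
```

Emit:
carry_out(
  series=[
    [[0.3,0.3,2.5,0,0,0,1],[0.6,0.6,5,0,0,0,1],[0.6,0.8,6.6,0,0,0,1],[0.6,0.8,7.4,0,0,0,1],[0.6,0.8,7.4,0,0,0,1]],
  ],
)

```text
clock: 19.03
eef_pos: [516.7, 77.2, 35.0]
tool_rot: [3.142, 0.003, 0.076]
force: [0.2, 0.3, -0.8]
width: 18.7
```

Emit:
carry_out(
  series=[
    [[0,0,0,0,0,0,1],[0,0,0,0,0,0,1],[0,0,0,0,0,0,1]],
  ],
)

```text
clock: 19.28
eef_pos: [519.0, 76.8, 37.4]
tool_rot: [-3.141, -0.002, 0.074]
force: [0.0, 0.1, -2.1]
width: 18.6
```

```bash
python3 rk.py -155 78 35.7
python3 - <<'E'
from h import *
d,P,m=cloud("scene"); cv2.imwrite("pics/s17.png",cv2.resize(d["img"][140:320,240:480],None,fx=3.3,fy=3.3,interpolation=cv2.INTER_CUBIC))
E
```

```text
TCP in rack -154.0 76.7 37.4
t 19.28 at [519.   76.8  37.4] [-3.141e+00 -2.000e-03  7.400e-02] w 18.6 F [ 0.   0.1 -2.1]
shift cm [-0.11, -0.13, 0.17] rot [-0.001, -0.002, -0.002] rows 1
```

View pics/s17.png

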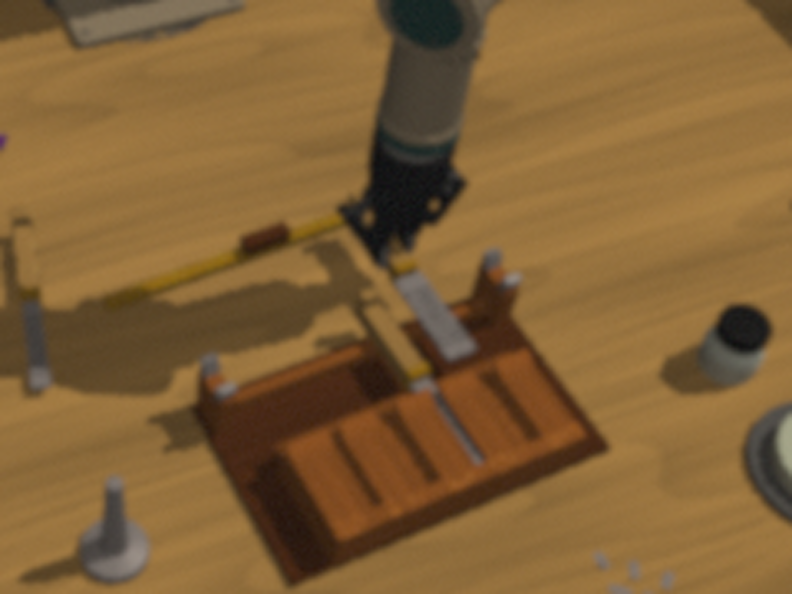

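Emit:
carry_out(
  series=[
    [[0.5,-0.1,0.15,0,0,-0.002,1],[1.5,-0.1,0.15,0,0,-0.002,1],[2.5,-0.1,0.15,0,0,-0.002,1],[3.4,-0.1,0.15,0,0,-0.002,1],[4,-0.1,0.15,0,0,-0.002,1]],
  ],
)

```text
clock: 19.75
eef_pos: [559.7, 80.1, 35.2]
tool_rot: [-3.141, -0.002, 0.075]
force: [-0.3, -0.8, -0.5]
width: 18.6
```

```bash
python3 rk.py -45 78 35.7
```

```text
TCP in rack -113.1 76.9 35.2
t 19.75 at [559.7  80.1  35.2] [-3.141e+00 -2.000e-03  7.500e-02] w 18.6 F [-0.3 -0.8 -0.5]
shift cm [6.81, -0.11, -0.04] rot [-0.0, -0.002, -0.001] rows 2
```

Emit:
carry_out(
  series=[
    [[1,-0.1,0,0,0,0,1],[2,-0.1,0,0,0,0,1],[3,-0.1,0,0,0,0,1],[4,-0.1,0,0,0,0,1],[5,-0.1,0,0,0,0,1]],
  ],
)

```text
clock: 20.17
eef_pos: [608.3, 84.8, 34.8]
tool_rot: [-3.142, 0.0, 0.076]
force: [-0.0, -0.2, -1.3]
width: 18.3
```

```bash
python3 rk.py -45 78 35.7
```

```text
TCP in rack -64.2 77.9 34.8
t 20.17 at [608.3  84.8  34.8] [-3.142  0.     0.076] w 18.3 F [-0.  -0.2 -1.3]
shift cm [1.92, -0.02, -0.09] rot [-0.0, 0.0, -0.0] rows 1
```

Emit:
carry_out(
  series=[
    [[0.6,0,0,0,0,0,1],[1.2,0,0,0,0,0,1],[1.7,0,0,0,0,0,1],[2.1,0,0,0,0,0,1],[2.3,0,0,0,0,0,1]],
  ],
)

```text
clock: 20.58
eef_pos: [626.9, 86.1, 34.2]
tool_rot: [3.14, 0.008, 0.076]
force: [-11.4, -0.3, 7.8]
width: 18.8
```

Emit:
carry_out(
  series=[
    [[0.2,0,0,0,0,0,1],[0.2,0,0,0,0,0,1],[0.2,0,0,0,0,0,1]],
  ],
)

```text
clock: 20.83
eef_pos: [626.8, 86.1, 34.2]
tool_rot: [3.139, 0.011, 0.076]
force: [-12.1, -0.6, 7.4]
width: 18.7
```

```bash
python3 rk.py -45 78 35.7; python3 look.py w18
```

```text
TCP in rack -45.7 77.8 34.2
t 20.83 at [626.8  86.1  34.2] [3.139 0.011 0.076] w 18.7 F [-12.1  -0.6   7.4]
shift cm [0.07, -0.02, -0.15] rot [0.002, 0.011, 0.0] rows 1
20.8333 [626.8  86.1  34.2] [3.139 0.011 0.076] qd 0.005
```

View pics/w18.png

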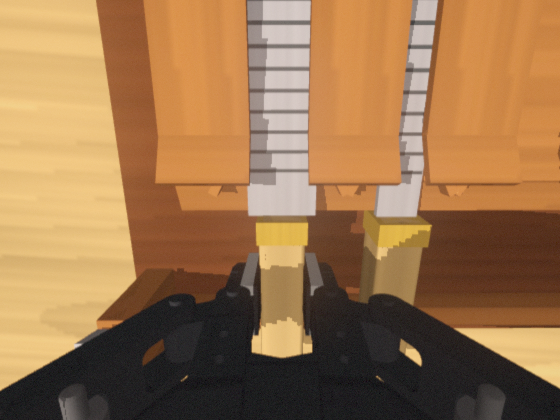

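Emit:
carry_out(
  series=[
    [[0,0,0,0,0,0,3.4],[0,0,0,0,0,0,3.4],[0,0,0,0,0,0,3.4],[0,0,0,0,0,0,3.4]],
  ],
)

```text
clock: 21.22
eef_pos: [633.5, 86.8, 35.1]
tool_rot: [-3.141, -0.001, 0.076]
force: [0.1, -1.0, 0.2]
width: 33.8
```

Emit:
carry_out(
  series=[
    [[-0.3,0,-2,0,0,0,3.4],[-0.5,0,-6,0,0,0,4],[-1,0,-10,0,0,0,5],[-3,0,-12,0,0,0,6],[-5,0,-14,0,0,0,6]],
  ],
)

```text
clock: 21.63
eef_pos: [584.1, 83.3, 177.1]
tool_rot: [-3.141, -0.004, 0.075]
force: [-0.1, 0.1, 0.4]
width: 60.3
```

```bash
python3 to.py 420 -250 230 -0.2; python3 look.py w19;  python3 - <<'E'
from h import *
d,P,m=cloud("scene"); cv2.imwrite("pics/s19.png",d["img"])
E
```

```text
t 21.63 at [584.1  83.3 177.1] [-3.141 -0.004  0.075] w 60.3 F [-0.1  0.1  0.4]
shift cm [-18.84, 32.0, -5.39] rot [-0.001, -0.004, 0.275] rows 9
21.6333 [584.1  83.3 177.1] [-3.141 -0.004  0.075] qd 0.595
```

View pics/w19.png

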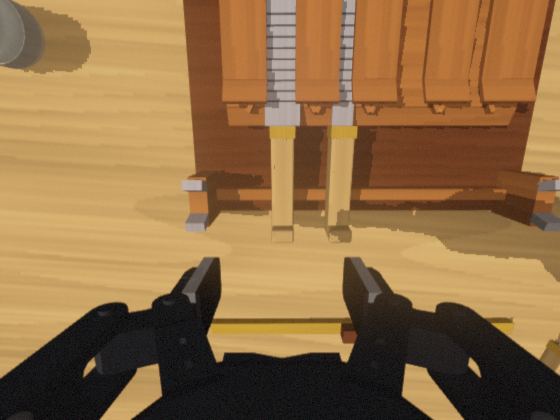

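View pics/s19.png

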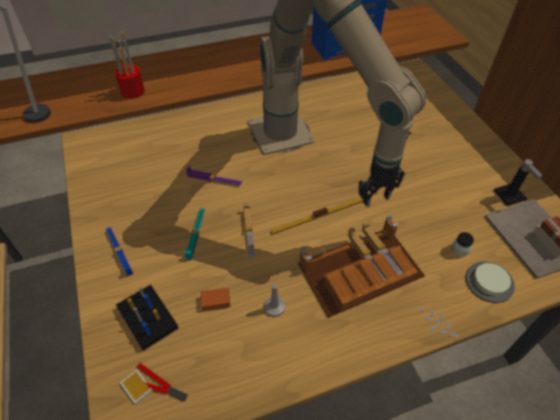

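```bash
python3 to.py 400 -253 190 -0.24
```

```text
t 21.73 at [582.5  83.4 178.5] [ 3.141 -0.004  0.077] w 59.9 F [ 0.6  0.2 -0.7]
shift cm [-20.77, 32.14, -1.24] rot [-0.0, -0.004, 0.317] rows 10
```

Emit:
carry_out(
  series=[
    [[-10.4,16,-0.6,0,0,0.15,6],[-10.4,16,-0.6,0,0,0.15,6],[-10.4,16,-0.6,0,0,0.15,6],[-10.4,16,-0.6,0,0,0.15,6],[-10.4,16,-0.6,0,0,0.15,6]],
  ],
)

```text
clock: 22.15
eef_pos: [488.9, -89.3, 180.1]
tool_rot: [3.139, 0.002, -0.078]
force: [0.0, -0.7, -0.2]
width: 59.9
```

```bash
python3 to.py 400 -253 190 -0.24
```

```text
t 22.15 at [488.9 -89.3 180.1] [ 3.139e+00  2.000e-03 -7.800e-02] w 59.9 F [ 0.  -0.7 -0.2]
shift cm [-7.58, 17.02, -0.93] rot [0.003, 0.002, 0.162] rows 5
```

Emit:
carry_out(
  series=[
    [[-1.6,3.5,-0.2,0,0,0.03,6],[-3.2,7.2,-0.4,0,0,0.07,6],[-4.9,11,-0.6,0,0,0.1,6],[-6.2,14,-0.9,0,0,0.13,6],[-7.1,16,-0.9,0,0,0.15,6]],
  ],
)

```text
clock: 22.57
eef_pos: [407.0, -242.9, 189.6]
tool_rot: [3.14, 0.0, -0.23]
force: [-0.0, -0.4, 0.5]
width: 59.8
```

Emit:
carry_out(
  series=[
    [[-0.4,0.8,0,0,0,0.01,6],[-0.4,0.8,0,0,0,0.01,6],[-0.4,0.8,0,0,0,0.01,6],[-0.4,0.8,0,0,0,0.01,6]],
  ],
)

```text
clock: 22.9
eef_pos: [404.3, -244.0, 189.7]
tool_rot: [-3.14, -0.001, -0.231]
force: [-1.2, 0.4, 1.1]
width: 59.7
```

```bash
python3 to.py 400 -253 190 -0.24; python3 look.py w20
```

```text
t 22.9 at [ 404.3 -244.   189.7] [-3.14e+00 -1.00e-03 -2.31e-01] w 59.7 F [-1.2  0.4  1.1]
shift cm [-0.21, 0.97, -0.03] rot [-0.001, -0.001, 0.009] rows 1
22.9 [ 404.3 -244.   189.7] [-3.14e+00 -1.00e-03 -2.31e-01] qd 0.01
```

View pics/w20.png

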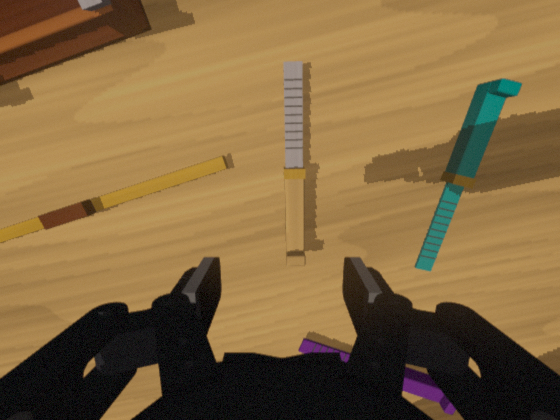

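```bash
python3 fl.py w20 293.5 63 293.5 169 295 252
```

```text
len 187.1 yaw -0.214 origin [ 406.8 -258.9] grasp -5: [ 401.9 -257.8]
```

```bash
python3 to.py 401.9 -257.8 50 -0.216
```

```text
t 22.95 at [ 404.3 -243.9  189.8] [-3.141e+00 -1.000e-03 -2.310e-01] w 59.8 F [ 0.9 -0.   0.4]
shift cm [0.08, 1.42, 13.98] rot [-0.001, -0.001, -0.015] rows 4
```

Emit:
carry_out(
  series=[
    [[0.08,0.4,3.5,0,0,0,6],[0.08,0.8,7,0,0,-0.01,6],[0.08,1.2,10.5,0,0,-0.015,6],[0.08,1.4,13,0,0,-0.015,5.5],[0.08,1.4,13.9,0,0,-0.015,5.5]],
  ],
)

```text
clock: 23.37
eef_pos: [399.6, -257.5, 47.8]
tool_rot: [-3.14, 0.005, -0.216]
force: [0.0, -0.6, 0.2]
width: 55.1
```

Emit:
carry_out(
  series=[
    [[0,0,0,0,0,0,5.5],[0,0,0,0,0,0,5.5],[0,0,0,0,0,0,5.5],[0,0,0,0,0,0,5.5]],
  ],
)

```text
clock: 23.7
eef_pos: [401.8, -259.8, 52.4]
tool_rot: [3.141, -0.003, -0.219]
force: [0.2, -0.3, 1.0]
width: 55.1
```

```bash
python3 to.py 401.9 -257.8 4 -0.216; python3 look.py w21
```

```text
t 23.7 at [ 401.8 -259.8   52.4] [ 3.141e+00 -3.000e-03 -2.190e-01] w 55.1 F [ 0.2 -0.3  1. ]
shift cm [-0.05, -0.2, 4.83] rot [0.001, -0.003, -0.003] rows 2
23.7 [ 401.8 -259.8   52.4] [ 3.141e+00 -3.000e-03 -2.190e-01] qd 0.004
```

View pics/w21.png

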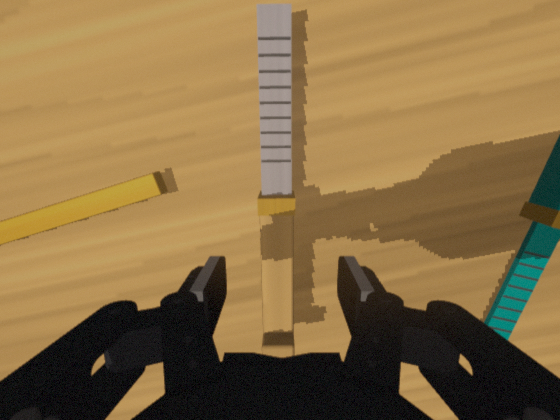

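Emit:
carry_out(
  series=[
    [[0,-0.24,2,0,0,-0.008,4.5],[0,-0.24,3.3,0,0,-0.008,4.5],[0,-0.24,4.2,0,0,-0.008,4.5],[0,-0.24,4.8,0,0,-0.008,4.5],[0,-0.24,4.8,0,0,-0.008,4.5]],
  ],
)

```text
clock: 24.17
eef_pos: [400.9, -257.2, 2.4]
tool_rot: [-3.141, 0.001, -0.211]
force: [-0.2, -0.2, -0.1]
width: 44.7
```

Emit:
carry_out(
  series=[
    [[0,0,0,0,0,0,1],[0,0,0,0,0,0,1],[0,0,0,0,0,0,1],[0,0,0,0,0,0,1],[0,0,0,0,0,0,1]],
  ],
)

```text
clock: 24.58
eef_pos: [401.4, -257.5, 3.7]
tool_rot: [3.141, -0.001, -0.211]
force: [-0.7, 0.4, 6.5]
width: 18.7
```

Emit:
carry_out(
  series=[
    [[0,0,0,0,0,0,1],[0,0,0,0,0,0,1]],
  ],
)

```text
clock: 24.75
eef_pos: [401.4, -257.5, 3.7]
tool_rot: [3.141, -0.001, -0.211]
force: [-0.7, 0.7, 6.8]
width: 19.0
```

```bash
python3 to.py 401.9 -257.8 4 -0.216; python3 look.py w22
```

```text
t 24.75 at [ 401.4 -257.5    3.7] [ 3.141e+00 -1.000e-03 -2.110e-01] w 19.0 F [-0.7  0.7  6.8]
shift cm [0.05, 0.02, -0.03] rot [0.001, -0.001, 0.005] rows 1
24.75 [ 401.4 -257.5    3.7] [ 3.141e+00 -1.000e-03 -2.110e-01] qd 0.001
```

View pics/w22.png

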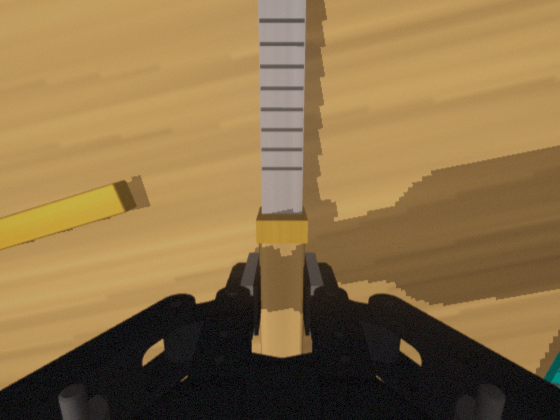

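Emit:
carry_out(
  series=[
    [[0,0,-2,0,0,0,1],[0,0,-5,0,0,0,1],[0,0,-9,0,0,0,1],[0,0,-11.5,0,0,0,1]],
  ],
)

```text
clock: 25.13
eef_pos: [401.4, -257.2, 120.5]
tool_rot: [3.141, -0.002, -0.211]
force: [1.5, -0.7, -1.6]
width: 18.7
```

```bash
python3 rk.py -160 -78 115
```

```text
TCP in rack -296.5 -247.4 120.5
t 25.13 at [ 401.4 -257.2  120.5] [ 3.141e+00 -2.000e-03 -2.110e-01] w 18.7 F [ 1.5 -0.7 -1.6]
shift cm [8.3, -20.11, 0.55] rot [0.001, -0.002, -0.287] rows 6
```

Emit:
carry_out(
  series=[
    [[1.2,-2.9,0,0,0,-0.04,1],[2.6,-6.3,0,0,0,-0.1,1],[4.1,-9.9,0,0,0,-0.15,1],[5.5,-13.3,0.2,0,0,-0.2,1],[6.7,-16.2,0.4,0,0,-0.24,1]],
  ],
)

```text
clock: 25.55
eef_pos: [501.9, -110.5, 114.3]
tool_rot: [-3.141, -0.002, 0.032]
force: [0.6, 0.2, -1.3]
width: 18.7
```

```bash
python3 rk.py -160 -78 115
```

```text
TCP in rack -185.2 -108.7 114.3
t 25.55 at [ 501.9 -110.5  114.3] [-3.141e+00 -2.000e-03  3.200e-02] w 18.7 F [ 0.6  0.2 -1.3]
shift cm [2.38, -3.18, -0.06] rot [-0.001, -0.002, -0.044] rows 1
```

Emit:
carry_out(
  series=[
    [[0.9,-1.2,0,0,0,-0.015,1],[1.7,-2.3,0,0,0,-0.03,1],[2.2,-2.9,0,0,0,-0.04,1],[2.3,-3.1,0,0,0,-0.044,1],[2.3,-3.1,0,0,0,-0.044,1]],
  ],
)

```text
clock: 25.97
eef_pos: [522.2, -81.8, 113.7]
tool_rot: [3.141, 0.001, 0.072]
force: [0.3, -0.5, -1.2]
width: 19.0
```

Emit:
carry_out(
  series=[
    [[0,0,0,0,0,0,1],[0,0,0,0,0,0,1],[0,0,0,0,0,0,1]],
  ],
)

```text
clock: 26.22
eef_pos: [521.9, -82.5, 113.8]
tool_rot: [3.141, 0.001, 0.071]
force: [-0.3, -0.2, -1.5]
width: 18.4
```

```bash
python3 rk.py -155 -77.8 35.3; python3 look.py w23
```

```text
TCP in rack -163.1 -82.3 113.8
t 26.22 at [521.9 -82.5 113.8] [3.141e+00 1.000e-03 7.100e-02] w 18.4 F [-0.3 -0.2 -1.5]
shift cm [0.81, -0.46, 7.85] rot [0.001, 0.001, -0.005] rows 2
26.2167 [521.9 -82.5 113.8] [3.141e+00 1.000e-03 7.100e-02] qd 0.004
```

View pics/w23.png

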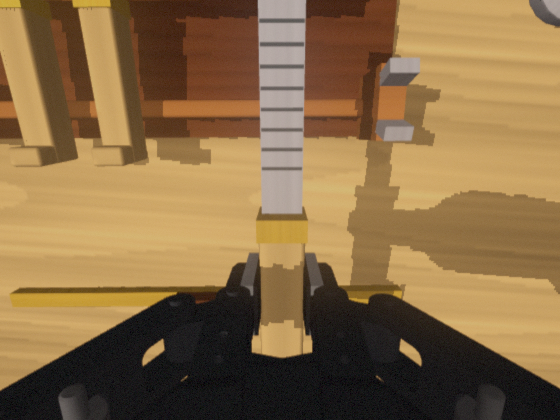

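Emit:
carry_out(
  series=[
    [[0.8,-0.3,2,0,0,-0.005,1],[1.2,-0.45,4.5,0,0,-0.005,1],[1.2,-0.45,6.8,0,0,-0.005,1],[1.2,-0.45,7.8,0,0,-0.005,1],[1.2,-0.45,7.8,0,0,-0.005,1]],
  ],
)

```text
clock: 26.68
eef_pos: [532.2, -76.1, 33.8]
tool_rot: [-3.141, 0.005, 0.078]
force: [0.3, 0.5, -1.1]
width: 18.9
```

Emit:
carry_out(
  series=[
    [[0,0,0,0,0,0,1],[0,0,0,0,0,0,1],[0,0,0,0,0,0,1]],
  ],
)

```text
clock: 26.93
eef_pos: [535.1, -76.0, 37.1]
tool_rot: [3.141, -0.002, 0.077]
force: [0.4, -0.4, -1.2]
width: 18.7
```

```bash
python3 rk.py -155 -77.8 35.3
python3 - <<'E'
from h import *
d,P,m=cloud("scene"); cv2.imwrite("pics/s23.png",cv2.resize(d["img"][140:320,240:480],None,fx=3.3,fy=3.3,interpolation=cv2.INTER_CUBIC))
E
```

```text
TCP in rack -149.4 -76.9 37.1
t 26.93 at [535.1 -76.   37.1] [ 3.141e+00 -2.000e-03  7.700e-02] w 18.7 F [ 0.4 -0.4 -1.2]
shift cm [-0.56, 0.09, 0.18] rot [0.0, -0.002, 0.001] rows 1
```

View pics/s23.png

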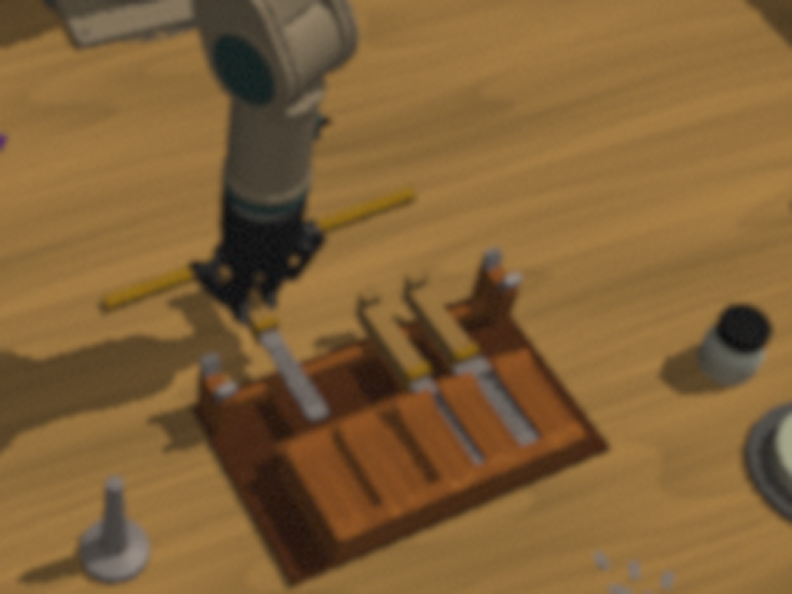

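Emit:
carry_out(
  series=[
    [[0.5,0.08,0.17,0,0,0.001,1],[1.4,0.08,0.17,0,0,0.001,1],[2.3,0.08,0.17,0,0,0.001,1],[3.1,0.08,0.17,0,0,0.001,1],[3.6,0.08,0.17,0,0,0.001,1]],
  ],
)

```text
clock: 27.4
eef_pos: [572.3, -73.5, 34.3]
tool_rot: [-3.141, -0.002, 0.077]
force: [0.8, -0.1, -0.6]
width: 19.1
```

```bash
python3 rk.py -45 -77.8 35.3
```

```text
TCP in rack -112.2 -77.2 34.3
t 27.4 at [572.3 -73.5  34.3] [-3.141e+00 -2.000e-03  7.700e-02] w 19.1 F [ 0.8 -0.1 -0.6]
shift cm [6.72, 0.06, -0.08] rot [-0.0, -0.002, 0.001] rows 2
```

Emit:
carry_out(
  series=[
    [[1,0.03,-0.05,0,0,0,1],[2,0.03,-0.05,0,0,0,1],[3,0.03,-0.05,0,0,0,1],[4,0.03,-0.05,0,0,0,1],[5,0.03,-0.05,0,0,0,1]],
  ],
)

```text
clock: 27.82
eef_pos: [620.8, -70.1, 34.5]
tool_rot: [-3.141, 0.0, 0.077]
force: [-0.4, 0.1, -1.8]
width: 18.6
```

```bash
python3 rk.py -45 -77.8 35.3
```

```text
TCP in rack -63.6 -77.5 34.5
t 27.82 at [620.8 -70.1  34.5] [-3.141  0.     0.077] w 18.6 F [-0.4  0.1 -1.8]
shift cm [1.86, 0.03, -0.08] rot [-0.0, 0.0, 0.001] rows 1
```

Emit:
carry_out(
  series=[
    [[0.6,0,0,0,0,0,1],[1.2,0,0,0,0,0,1],[1.7,0,0,0,0,0,1],[2.1,0,0,0,0,0,1],[2.3,0,0,0,0,0,1]],
  ],
)

```text
clock: 28.23
eef_pos: [638.0, -69.0, 33.7]
tool_rot: [3.141, 0.011, 0.077]
force: [-13.4, 0.5, 7.9]
width: 18.9
```

Emit:
carry_out(
  series=[
    [[0.2,0,0,0,0,0,1],[0.2,0,0,0,0,0,1],[0.2,0,0,0,0,0,1]],
  ],
)

```text
clock: 28.48
eef_pos: [638.0, -68.9, 33.7]
tool_rot: [3.141, 0.014, 0.077]
force: [-13.3, -0.0, 7.5]
width: 18.6
```

```bash
python3 rk.py -45 -77.8 35.3; python3 look.py w24
```

```text
TCP in rack -46.4 -77.7 33.7
t 28.48 at [638.  -68.9  33.7] [3.141 0.014 0.077] w 18.6 F [-13.3  -0.    7.5]
shift cm [0.13, 0.01, -0.16] rot [0.001, 0.014, 0.001] rows 1
28.4833 [638.  -68.9  33.7] [3.141 0.014 0.077] qd 0.005
```

View pics/w24.png

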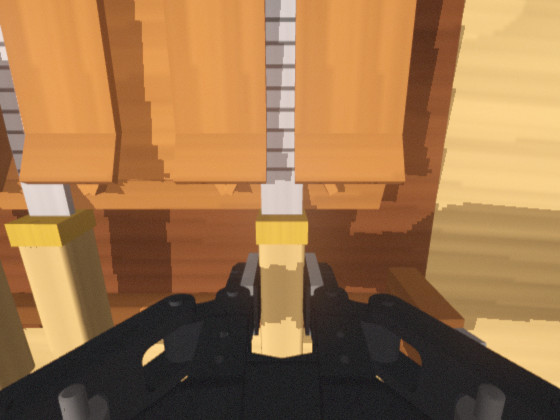

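Home at the stop (force 13 N). Release, back off and look over the rack.

Emit:
carry_out(
  series=[
    [[0,0,0,0,0,0,3.6],[0,0,0,0,0,0,3.6],[0,0,0,0,0,0,3.6],[0,0,0,0,0,0,3.6]],
  ],
)

```text
clock: 28.87
eef_pos: [645.7, -68.3, 34.9]
tool_rot: [-3.142, -0.001, 0.077]
force: [-0.2, 0.3, 0.9]
width: 36.2
```

Emit:
carry_out(
  series=[
    [[-0.3,0,-2,0,0,0,3.6],[-0.5,0,-6,0,0,0,4],[-3,-2,-10,0,0,0,5],[-6,-4,-13,0,0,0,6],[-8,-5,-16,0,0,0,7]],
  ],
)

```text
clock: 29.28
eef_pos: [566.1, -25.9, 187.8]
tool_rot: [-3.141, 0.0, 0.077]
force: [0.3, 0.8, 0.9]
width: 69.6
```

```bash
python3 to.py 500 0 340 0.076
```

```text
t 29.28 at [566.1 -25.9 187.8] [-3.141  0.     0.077] w 69.6 F [0.3 0.8 0.9]
shift cm [-6.39, -3.1, -15.21] rot [-0.001, 0.0, 0.001] rows 5
```

Emit:
carry_out(
  series=[
    [[-1.5,-0.8,-4,0,0,0,7],[-3,-1.6,-7.5,0,0,0,7],[-4.5,-2.4,-10.5,0,0,0,7],[-6,-3,-12,0,0,0,7],[-6,-3,-12.5,0,0,0,7]],
  ],
)

```text
clock: 29.7
eef_pos: [504.3, -0.2, 315.4]
tool_rot: [3.14, -0.005, 0.079]
force: [0.6, -0.7, -0.7]
width: 70.0
```

Emit:
carry_out(
  series=[
    [[0,0,0,0,0,0,7],[0,0,0,0,0,0,7],[0,0,0,0,0,0,7],[0,0,0,0,0,0,7]],
  ],
)

```text
clock: 30.03
eef_pos: [505.1, -2.6, 310.3]
tool_rot: [-3.141, 0.002, 0.076]
force: [-0.4, 0.1, -0.1]
width: 70.4
```

```bash
python3 look.py w25; python3 -c "
from h import *
d,P,m=cloud('scene'); cv2.imwrite('pics/s25.png',d['img'])"
```

```text
30.0333 [505.1  -2.6 310.3] [-3.141e+00  2.000e-03  7.600e-02] qd 0.005
```

View pics/w25.png

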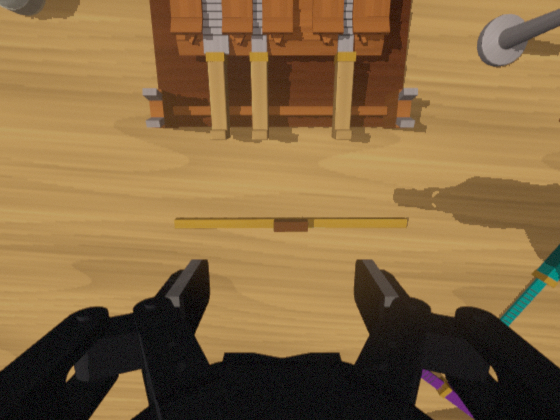

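View pics/s25.png

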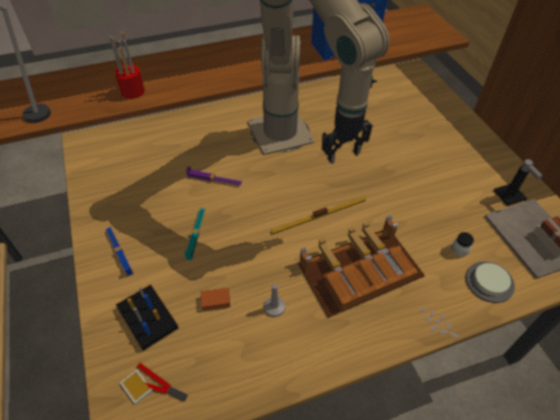

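```bash
python3 -c "
import cv2
a=cv2.imread('pics/w25.png')
cv2.imwrite('pics/w25a.png',cv2.resize(a[200:250,160:420],None,fx=3,fy=6,interpolation=cv2.INTER_CUBIC))
cv2.imwrite('pics/w25b.png',cv2.resize(a[0:150,140:420],None,fx=2.8,fy=4,interpolation=cv2.INTER_CUBIC))"
```

```text
(no output)
```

View pics/w25a.png

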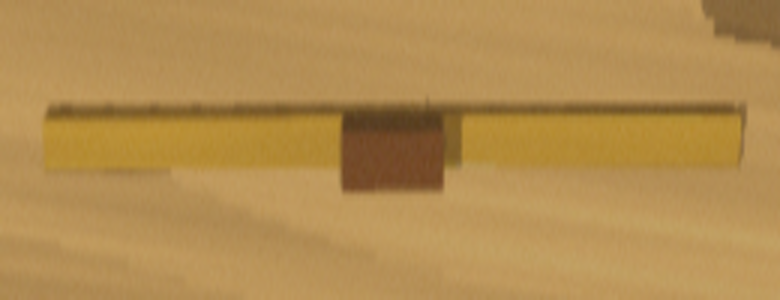

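View pics/w25b.png

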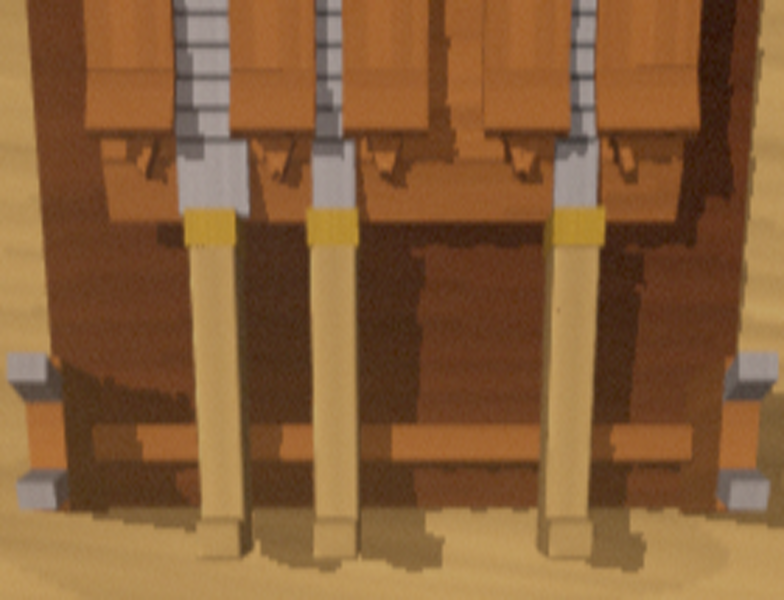

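```bash
python3 - <<'E'
from h import *
w=np.load("w25.npz"); T,K=w["T"],w["K"]
f=lambda u,v,z: ray(T,K,u,v,z)
L=f(174.7,223.8,12);r=f(406.7,223.3,12);g=f(290.8,226.7,28)
print("bar",(L+r)/2,"grip",g,np.linalg.norm(L-r),"yaw",np.arctan2(-(L-r)[0],(L-r)[1]))
l=f(172.9,110.6,26);q=f(387.1,110.6,26); c=(l+q)/2; print("rail",c,np.linalg.norm(l-q),np.arctan2(-(l-q)[0],(l-q)[1]), "O",c+80*np.array([.9971,.0759]))
# ferrule fronts in rack frame
O=np.array([678.3,12.0]);M=np.array([[.9971,.0759],[-.0759,.9971]])
for u,v in ((140+214/2.8,214/4),(140+334/2.8,209/4),(140+577/2.8,208/4)): print((M@(f(u,v,44)-O)).round(1),(M@(f(u,v,50)-O)).round(1))
E
python3 to.py 440 -22 60 0.076
```

```text
bar [440.84694153 -21.61124165] grip [440.88840401 -21.47017503] 347.77346961185197 yaw 0.07868179387856201
rail [598.62743564   6.10664035] 281.94237609970605 0.07581787260008943 O [678.39543564  12.17864035]
[-15.9  76.5] [-17.3  75.3]
[-14.6  24.8] [-15.9  24.4]
[-14.4 -79.5] [-15.7 -78.4]
t 30.13 at [505.1  -2.3 310.6] [-3.141e+00  2.000e-03  7.600e-02] w 70.1 F [-0.1 -0.1  0.2]
shift cm [-6.59, 1.49, 25.08] rot [-0.001, 0.002, 0.0] rows 7
```

Emit:
carry_out(
  series=[
    [[-1.5,0.4,4,0,0,0,7],[-3,0.8,8,0,0,0,7],[-4.5,1.2,12,0,0,0,7],[-6,1.5,16,0,0,0,7],[-6.5,1.5,19,0,0,-0.002,7]],
  ],
)

```text
clock: 30.55
eef_pos: [438.5, -23.0, 119.6]
tool_rot: [-3.141, 0.004, 0.078]
force: [1.0, -0.9, -0.5]
width: 70.1
```

Emit:
carry_out(
  series=[
    [[0,0,2,0,0,0,6.6],[0,0,3,0,0,0,6.6],[0,0,3,0,0,0,6.6],[0,0,3,0,0,0,6.6],[0,0,3,0,0,0,6.6]],
  ],
)

```text
clock: 30.97
eef_pos: [442.1, -21.8, 92.2]
tool_rot: [-3.141, -0.001, 0.079]
force: [0.2, -0.2, -0.9]
width: 65.6
```

```bash
python3 to.py 441 -21.5 11 0.078; python3 look.py w26
```

```text
t 30.97 at [442.1 -21.8  92.2] [-3.141e+00 -1.000e-03  7.900e-02] w 65.6 F [ 0.2 -0.2 -0.9]
shift cm [-0.12, -0.03, 8.12] rot [-0.0, -0.001, 0.001] rows 2
30.9667 [442.1 -21.8  92.2] [-3.141e+00 -1.000e-03  7.900e-02] qd 0.017
```

View pics/w26.png

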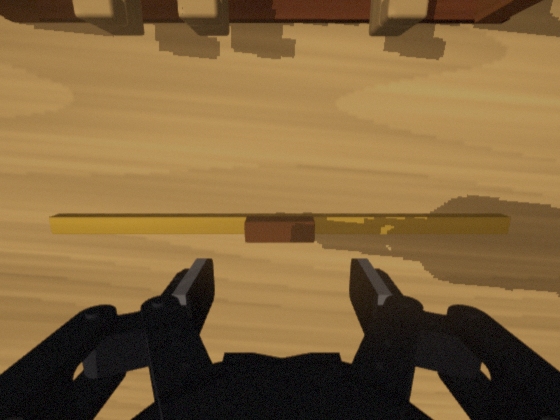

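Emit:
carry_out(
  series=[
    [[-0.1,0,3,0,0,0,6.6],[-0.1,0,5,0,0,0,6.6],[-0.1,0,6.7,0,0,0,6.6],[-0.1,0,7.7,0,0,0,6.4],[-0.1,0,8,0,0,0,6.4]],
  ],
)

```text
clock: 31.43
eef_pos: [440.8, -22.0, 11.2]
tool_rot: [3.142, -0.0, 0.079]
force: [0.7, -0.1, 0.5]
width: 63.9
```

Emit:
carry_out(
  series=[
    [[0,0,0,0,0,0,6.4],[0,0,0,0,0,0,6.4],[0,0,0,0,0,0,6.4]],
  ],
)

```text
clock: 31.68
eef_pos: [441.3, -22.2, 12.6]
tool_rot: [3.141, -0.002, 0.078]
force: [-0.4, 0.9, 0.1]
width: 64.0
```

```bash
python3 to.py 441 -21.5 11 0.078
```

```text
t 31.68 at [441.3 -22.2  12.6] [ 3.141e+00 -2.000e-03  7.800e-02] w 64.0 F [-0.4  0.9  0.1]
shift cm [-0.02, -0.07, 0.16] rot [0.0, -0.002, 0.0] rows 1
```

Emit:
carry_out(
  series=[
    [[0,-0.05,0.15,0,0,0,4],[0,-0.05,0.15,0,0,0,4],[0,-0.05,0.15,0,0,0,4],[0,-0.05,0.15,0,0,0,4],[0,-0.05,0.15,0,0,0,4]],
  ],
)

```text
clock: 32.1
eef_pos: [441.2, -21.4, 11.3]
tool_rot: [3.141, -0.002, 0.079]
force: [0.3, 0.9, 7.4]
width: 48.4
```

Emit:
carry_out(
  series=[
    [[0,0,0,0,0,0,4],[0,0,-2,0,0,0,4],[0,0,-5,0,0,0,4],[0,0,-9,0,0,0,4],[0,0,-12,0,0,0,4]],
  ],
)

```text
clock: 32.52
eef_pos: [439.9, -21.3, 132.4]
tool_rot: [-3.141, 0.0, 0.079]
force: [1.7, -0.2, -4.1]
width: 48.7
```

```bash
python3 rk.py -80 0 140;python3 look.py w27
```

```text
TCP in rack -240.2 -15.2 132.4
t 32.52 at [439.9 -21.3 132.4] [-3.141  0.     0.079] w 48.7 F [ 1.7 -0.2 -4.1]
shift cm [16.03, -1.46, -0.77] rot [-0.0, 0.0, 0.003] rows 4
32.5167 [439.9 -21.3 132.4] [-3.141  0.     0.079] qd 0.873
```

View pics/w27.png

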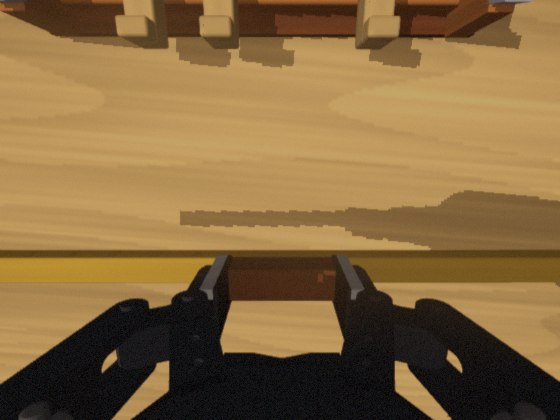

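Emit:
carry_out(
  series=[
    [[3.5,-0.3,0,0,0,0,4],[7.2,-0.7,0,0,0,0.003,4],[10.9,-1,0,0,0,0.003,4],[13.8,-1.3,0,0,0,0.003,4],[15.5,-1.5,0,0,0,0.003,4]],
  ],
)

```text
clock: 32.98
eef_pos: [597.2, 6.1, 130.5]
tool_rot: [-3.141, -0.003, 0.075]
force: [0.2, 0.8, -2.7]
width: 48.0
```

Emit:
carry_out(
  series=[
    [[0.4,0,0,0,0,0,4],[0.4,0,0,0,0,0,4],[0.4,0,0,0,0,0,4],[0.4,0,0,0,0,0,4]],
  ],
)

```text
clock: 33.32
eef_pos: [595.8, 5.2, 130.0]
tool_rot: [3.141, 0.002, 0.076]
force: [0.3, -0.2, -2.7]
width: 48.1
```

```bash
python3 rk.py -80 0 90;python3 look.py w28
```

```text
TCP in rack -82.8 -0.5 130.0
t 33.32 at [595.8   5.2 130. ] [3.141e+00 2.000e-03 7.600e-02] w 48.1 F [ 0.3 -0.2 -2.7]
shift cm [0.29, -0.05, 4.0] rot [0.001, 0.002, -0.0] rows 1
33.3167 [595.8   5.2 130. ] [3.141e+00 2.000e-03 7.600e-02] qd 0.005
```

View pics/w28.png

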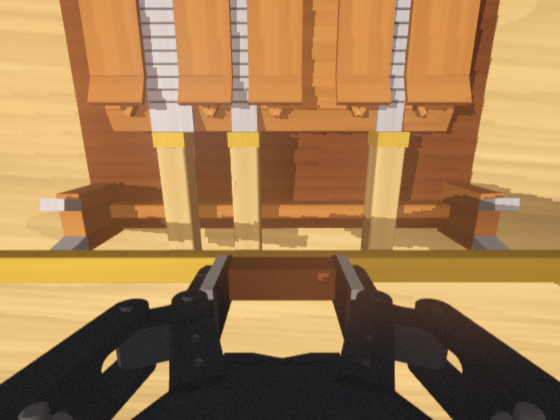

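Emit:
carry_out(
  series=[
    [[0.2,-0.05,1,0,0,0,4],[0.28,-0.05,2.5,0,0,0,4],[0.28,-0.05,3.6,0,0,0,4],[0.28,-0.05,3.9,0,0,0,4],[0.28,-0.05,3.9,0,0,0,4]],
  ],
)

```text
clock: 33.78
eef_pos: [599.2, 6.3, 89.9]
tool_rot: [3.141, 0.003, 0.076]
force: [0.5, -0.8, -2.5]
width: 48.1
```

Emit:
carry_out(
  series=[
    [[0,0,0,0,0,0,4],[0,0,0,0,0,0,4],[0,0,0,0,0,0,4]],
  ],
)

```text
clock: 34.03
eef_pos: [601.0, 6.8, 92.0]
tool_rot: [-3.142, -0.001, 0.076]
force: [-0.1, 0.7, -2.3]
width: 48.4
```

```bash
python3 rk.py -80 0 72;python3 look.py w29
```

```text
TCP in rack -77.5 0.6 92.0
t 34.03 at [601.    6.8  92. ] [-3.142e+00 -1.000e-03  7.600e-02] w 48.4 F [-0.1  0.7 -2.3]
shift cm [-0.25, 0.06, 2.0] rot [-0.0, -0.001, -0.0] rows 1
34.0333 [601.    6.8  92. ] [-3.142e+00 -1.000e-03  7.600e-02] qd 0.002
```

View pics/w29.png

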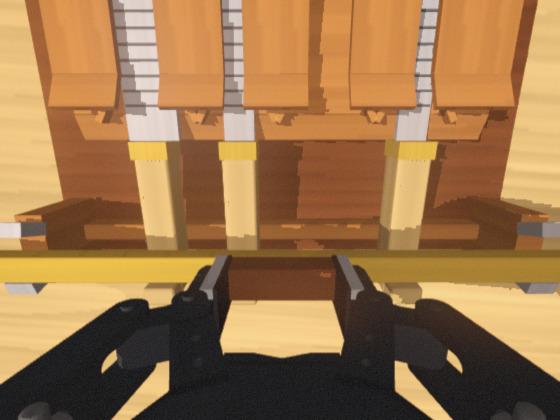

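Emit:
carry_out(
  series=[
    [[-0.25,0.05,0.3,0,0,0,4],[-0.25,0.05,0.6,0,0,0,4],[-0.25,0.05,1,0,0,0,4],[-0.25,0.05,1.4,0,0,0,4],[-0.25,0.05,1.8,0,0,0,4]],
  ],
)

```text
clock: 34.5
eef_pos: [598.0, 5.8, 72.8]
tool_rot: [3.142, 0.0, 0.076]
force: [0.9, 0.3, -2.3]
width: 48.2
```

```bash
python3 rk.py -80 0 71
```

```text
TCP in rack -80.6 -0.1 72.8
t 34.5 at [598.    5.8  72.8] [3.142 0.    0.076] w 48.2 F [ 0.9  0.3 -2.3]
shift cm [0.06, -0.01, 0.18] rot [0.0, 0.0, -0.0] rows 1
```

Emit:
carry_out(
  series=[
    [[0.05,0,0.1,0,0,0,4],[0.05,0,0.2,0,0,0,4],[0.05,0,0.3,0,0,0,4],[0.05,0,0.3,0,0,0,4]],
  ],
)

```text
clock: 34.83
eef_pos: [597.9, 5.8, 71.4]
tool_rot: [3.141, 0.001, 0.076]
force: [-5.0, -1.3, 7.3]
width: 49.0
```

```bash
python3 rk.py -80 0 71
```

```text
TCP in rack -80.6 -0.1 71.4
t 34.83 at [597.9   5.8  71.4] [3.141e+00 1.000e-03 7.600e-02] w 49.0 F [-5.  -1.3  7.3]
shift cm [0.06, -0.01, 0.04] rot [0.001, 0.001, -0.0] rows 1
```

Emit:
carry_out(
  series=[
    [[-0.1,0,0,0,0,0,4],[-0.1,0,0,0,0,0,6.2],[-0.1,0,0,0,0,0,6.2],[-0.1,0,0,0,0,0,6.2],[-0.1,0,0,0,0,0,6.2]],
  ],
)

```text
clock: 35.25
eef_pos: [597.9, 6.0, 70.4]
tool_rot: [-3.141, -0.001, 0.076]
force: [-0.6, -0.8, -0.5]
width: 61.7
```

Emit:
carry_out(
  series=[
    [[0,0,-1,0,0,0,6.4],[0,0,-4,0,0,0,6.6],[0,0,-8,0,0,0,6.8],[0,0,-12,0,0,0,7],[0,0,-16,0,0,0,7]],
  ],
)

```text
clock: 35.67
eef_pos: [597.2, 6.2, 232.7]
tool_rot: [-3.141, 0.0, 0.076]
force: [0.7, 0.0, -0.6]
width: 70.1
```

Emit:
carry_out(
  series=[
    [[-3,0,-3,0,0,0,7],[-5,0,-5,0,0,0,7],[-6,0,-6,0,0,0,7],[-6,0,-6,0,0,0,7],[-6,0,-6,0,0,0,7]],
  ],
)

```text
clock: 36.08
eef_pos: [538.1, 1.1, 291.4]
tool_rot: [3.141, -0.002, 0.076]
force: [0.7, 0.1, 0.7]
width: 70.0
```

Emit:
carry_out(
  series=[
    [[0,0,0,0,0,0,7],[0,0,0,0,0,0,7],[0,0,0,0,0,0,7],[0,0,0,0,0,0,7]],
  ],
)

```text
clock: 36.42
eef_pos: [537.8, 1.5, 289.4]
tool_rot: [-3.141, 0.001, 0.076]
force: [-0.7, 0.4, -0.2]
width: 70.0
```

```bash
python3 look.py w30; python3 -c "
from h import *
import cv2
a=cv2.imread('pics/w30.png'); cv2.imwrite('pics/w30a.png',cv2.resize(a[0:200,100:460],None,fx=2.2,fy=3,interpolation=cv2.INTER_CUBIC))
d,P,m=cloud('side'); cv2.imwrite('pics/d30.png',cv2.resize(d['img'][190:290,120:260],None,fx=5,fy=5,interpolation=cv2.INTER_CUBIC))
d,P,m=cloud('scene'); cv2.imwrite('pics/s30.png',d['img'])"
```

```text
36.4167 [537.8   1.5 289.4] [-3.141e+00  1.000e-03  7.600e-02] qd 0.004
```

View pics/w30a.png

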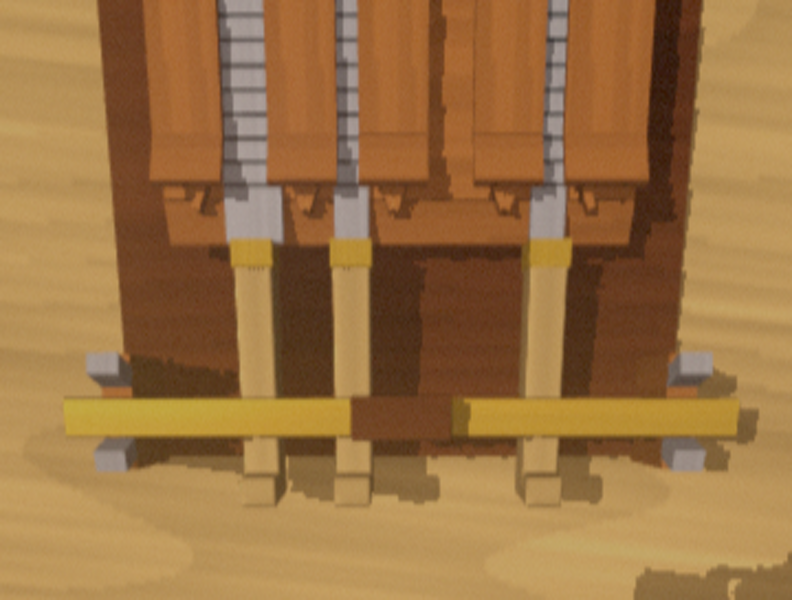

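View pics/d30.png

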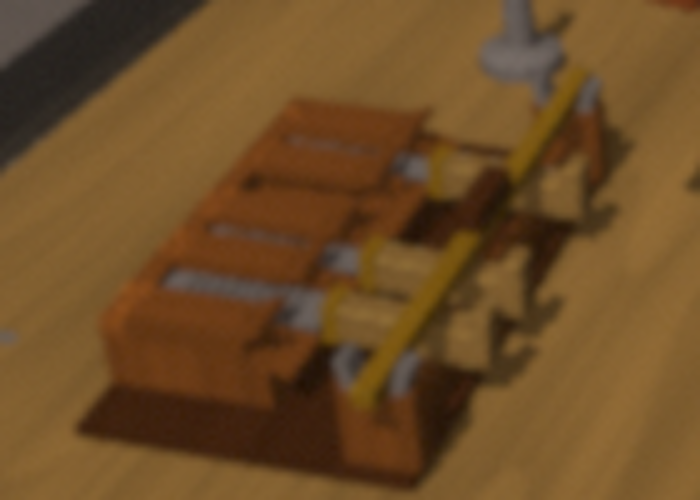

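View pics/s30.png

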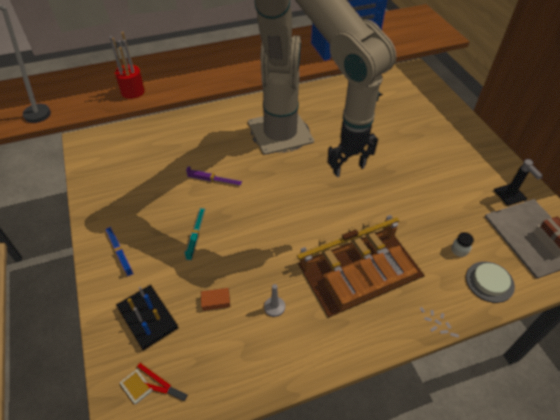

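Run:
```python
from h import *
w=np.load("w30.npz"); T,K,P=w["T"],w["K"],w["P"]
f=lambda u,v,z: ray(T,K,u,v,z)
O=np.array([678.35,12.1]);M=np.array([[.9971,.0759],[-.0759,.9971]])
L=f(129.1,138.8,72);r=f(435.5,138.9,72);c=(L+r)/2
print("bar rack",(M@(c-O)).round(1),"len",np.linalg.norm(L-r).round(1),"dyaw",np.arctan2(-(L-r)[0],(L-r)[1])-.0759)
for u in (150,180,220,330,350,380,420): print(u,np.median(P[135:143,u-3:u+4,2]).round(1))
for u,v in ((100+253/2.2,240/3),(100+351/2.2,240/3),(100+549/2.2,239/3)): print((M@(f(u,v,46)-O)).round(1))
```

```text
bar rack [-81.5  -1.2] len 348.1 dyaw -0.0002996994270714204
150 71.2
180 71.4
220 71.1
330 70.9
350 71.0
380 70.8
420 70.8
[-15.8  76.8]
[-15.8  25. ]
[-15.5 -79.4]
```

```bash
python3 -c "
from cell import *
print(finish_job())"
```

```text
the job is handed in; nothing more can be done
None
```

The job is handed in at about 36 s of the 210 s allowed; `finish_job` gave no verdict.

**What I did**
- I lifted the keeper bar off and set it on the bench about 24 cm from the rack's origin.
- Three files were on the bench. I slid one narrow file into slot1, the wide one into slot0 and the other narrow one into slot3, each pushed against its back stop (11–13 N).
- I then laid the bar back in both notches, grip up, and moved the arm clear.

**Last checks before handing in**
- **Files:** all three ferrules measured at rack x of about -15.5 mm, so the tips are about 84.5 mm deep against the 77 mm needed. They sit within about 1.5 mm of the slot centre lines.
- **Bar:** its middle is at rack x -81.5 mm, y -1.2 mm, square to within 0.001 rad. The top surface is at z 71 mm along its length, so it is down in both notches.
- **Surroundings:** the jar, the cone, the compound block and the coloured look-alikes looked unmoved in the last scene picture, judged by eye. No check failed or disagreed by more than the calibration allows.

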